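Load the clay extruder's die cartridge in its leaning cradle

ROBOT

A 6-joint arm with a two-finger parallel gripper is mounted at the origin on the work surface. World frame = base frame: x ahead of the robot, y to its left, z up, the work surface at z = 0. Lengths are in m, angles in rad, forces in N, time in s.
With the tool pointing down it reaches from about 0.375 to 0.9 m from the base axis. Payload 3.1 kg.
Tool frame: the origin (TCP) lies on the centre line of the jaws, within the pads' length; the fingertips stand 19 mm ahead of it and the grasp point (between the pads) is the TCP; z points along the fingers, y is the line along which they close (so a half turn about z gives the same grasp; the last joint's range is limited). The gripper opens to 85 mm and grips with 20 to 120 N. Pads are 22 mm wide; open, the fingers measure 114 mm over their backs; the gripper's body (76 mm by 85 mm) begins 54 mm behind the grasp point. The pads swing forward as they close: fully open they stand 13 mm farther back than shut.
Start: joints at [0.922, 0.527, 1.433, -0, 1.181, -0.178], TCP at [0.283, 0.557, 0.25] pointing down, gripper open.
Joint ranges: [-3.08, 3.08], [-0.75, 2.2], [0.22, 2.44], [-1.43, 4.57], [0, 2.65], [-2.85, 2.85]. Speed limits (rad/s): [2.79, 2.79, 3.14, 3.14, 3.14, 3.14].

INTERFACE

Orientations are given as a unit quaternion [x, y, z, w].
In Python, from station import manip, cams, sign_off gives the robot as it stands.
- The arm moves only by the tool carry_out, never from a script. Its argument "targets" is a list that holds one entry, the list of rows, each a list of 7 numbers: the shift along the tool's x, y, z in cm, then the turn, a rotation vector about the tool's x, y, z in degrees, then the finger opening in cm, from 0 to 8.54. A call has 1 to 12 rows; each row is the pose to reach, as a shift and turn from the pose commanded when the call began, along the tool's axes at that moment; what a row does not reach only later rows make up. A row lasts 1/12 s, in which the tool goes at most 41.7 mm and 7.16 degrees, less where a joint would pass 70% of its speed; a pose out of reach is approached as far as the arm can. A call with a gripper value outside its range is refused whole. The fingers move at their own pace and stop on an object; "force" is the grip in N (left out, the last holds). Time passes only in rows, so rows that repeat a pose let the fingers close. It gives the time, the measured TCP pose, the force, the opening and the grip force at its end, in the units of the state.
- manip.sense(): the state, without advancing time (a new reading comes with each control period).
- cams.snapshot(name): name is "side" or "top"; returns the picture (400x640x3 uint8, red, green, blue); there is no depth.
- cams.camera_info(name): a dict with "K" (3x3 intrinsics, pixels), "k1" (the pictures are not rectified: a ray, as slopes to the right and down, at radius r is drawn at 1 + k1 r^2 times it, then the intrinsics apply), "T" (4x4, takes a point from camera to world coordinates). Camera axes: x right, y down, z forward; pixel columns grow to the right and rows downward; lengths in m; the calibration is good to about 2 mm. A picture is of the moment at which its call begins. camera_info takes no time and is no camera call.
- sign_off(): hands the job in; it is judged then, once.
The state is a dict: "t": time; "q": joint angles; "qd": joint speeds; "tau": joint torques, N m; "tcp_pos": TCP position; "tool_rot": TCP orientation; "force": force on the tool from outside, world axes, zero at the start; "ft_torque": the same for the moment, N m; "finger_gap": opening from 0.0 (shut) to 1.0 (fully open); "gripper_force": force on a finger pad.
Only numpy, scipy, OpenCV 4.12 (cv2) and the standard library are available. Lean on these libraries where they do the work, as an engineer would, in place of code of your own. Each camera call takes 0.05 s, during which the arm holds its last target. There are 200 camera calls.

TASK

Load the die cartridge into the green leaning cradle, setting each part down squarely and fully home in the pocket and letting go of it before the next: first the aluminium block, then the blue spacer frame lifted off its peg, then the brass disc on top. Finally press down on the released disc with the fingertips, straight into the pocket, with about 15 N for a moment (never over 60 N on the stack) to bed the stack, and back off. Do not drop any part, and leave the glaze jar, bowl and cup where they stand.

Things in the scene. Friction and masses are not known exactly. Their poses are not given: they have to be found in the camera images.
- pocket: Square pocket leaning 30 deg away from the robot. Origin: centre of its floor (75 mm over the table); z out along its axis, y level, x down the slope. Green walls, 8 mm thick, 59 x 59 mm inside, straight for 50 mm, then flared to 59 mm height. The walls at +y and -y have a 39 mm finger slot mid-way, down to the floor. Seated centres: block 14, spacer 35, disc 49 mm above the floor.
- block: Loose aluminium die block, 56 x 56 x 28 mm, about 0.24 kg, lying flat on the table. Origin at its centre; z up through the 28 mm thickness, x and y along its square sides.
- spacer: Loose blue square frame, 56 x 56 x 14 mm outside with a 30 x 30 mm window (bars 13 mm wide), about 0.09 kg. Origin at its centre, z through its 14 mm thickness, x and y along its sides. It hangs by its upper bar on the peg, leaning back on the peg's collar; its z is then along the peg and its y is level.
- peg: Fixed steel peg on a wooden stand, leaning 38 deg away from the robot, 10 mm thick, 32 mm long. Origin: its foot on the face of a collar (38 mm across, 6 mm thick, 125 mm over the table); z along the peg to its free end, y level, x down the slope. Below the collar only a 20 mm stem: room for fingers beside the spacer, whose centre hangs 10 mm down the slope from the peg axis.
- disc: Loose round brass disc, 56 mm across, 14 mm thick, about 0.28 kg, lying flat on the table. Origin at its centre; z through its thickness.
- jar: Bystander: amber glass glaze jar with black cap, 54 mm across, 75 mm tall; origin at the centre of its underside.
- bowl: Bystander: terracotta bowl, 100 mm across the rim, 45 mm tall; origin at the centre of its underside.
- cup: Bystander: blue ceramic cup, 72 mm across, 85 mm tall; origin at the centre of its underside.
Mind the look-alikes: they are no part of the job. Of the things that look like the part that bears pocket, take the one that is farthest to the robot's left at the start.

How it is judged:
On the way, in this order (a step that is already met when the one before it is completed fails the run):
1. the block sits fully home and square in the pocket, released (z of block in the frame of pocket between 0.011 and 0.017 m and x of block in the frame of pocket between -0.004 and 0.004 m and y of block in the frame of pocket between -0.004 and 0.004 m and angle between the z axis of block and the z axis of pocket, either way round below 0.07 rad and contact force between block and the fingers below 0.1 N and linear speed of block below 0.02 m/s), for 0.2 s.
2. the spacer sits fully home and square on the block in the pocket, released (z of block in the frame of pocket between 0.011 and 0.017 m and x of block in the frame of pocket between -0.004 and 0.004 m and y of block in the frame of pocket between -0.004 and 0.004 m and angle between the z axis of each of block, spacer and the z axis of pocket, either way round below 0.07 rad and z of spacer in the frame of pocket between 0.032 and 0.038 m and x of spacer in the frame of pocket between -0.004 and 0.004 m and y of spacer in the frame of pocket between -0.004 and 0.004 m and contact force between spacer and the fingers below 0.1 N and linear speed of spacer below 0.02 m/s), for 0.2 s.
3. the disc sits fully home and square on the spacer in the pocket, released (z of block in the frame of pocket between 0.011 and 0.017 m and x of block in the frame of pocket between -0.004 and 0.004 m and y of block in the frame of pocket between -0.004 and 0.004 m and angle between the z axis of each of block, spacer, disc and the z axis of pocket, either way round below 0.07 rad and z of spacer in the frame of pocket between 0.032 and 0.038 m and x of spacer in the frame of pocket between -0.004 and 0.004 m and y of spacer in the frame of pocket between -0.004 and 0.004 m and z of disc in the frame of pocket between 0.046 and 0.052 m and x of disc in the frame of pocket between -0.004 and 0.004 m and y of disc in the frame of pocket between -0.004 and 0.004 m and contact force between disc and the fingers below 0.1 N and linear speed of disc below 0.02 m/s), for 0.2 s.
4. the fingers press the disc down onto the spacer with more than 8 N (contact force between disc and spacer above 8 N and contact force between disc and the fingers above 4 N), for 0.2 s.
At the end, for the whole second after the job is handed in: Block, spacer and disc are stacked in this order in the pocket, each centre within 3 mm of its seated height (14, 35 and 49 mm above the pocket floor along the pocket's axis), within 4 mm of the axis in x and in y, and flat to within 0.07 rad; released and at rest (all of step 3 and contact force between each of block, spacer and the fingers below 0.1 N and linear speed of each of block, spacer below 0.02 m/s); the robot touches nothing.
It fails at once if a cartridge part was dropped (moved faster than 0.5 m/s while out of the fingers) ((contact force between block and the fingers below 0.05 N and linear speed of block above 0.5 m/s) or (contact force between spacer and the fingers below 0.05 N and linear speed of spacer above 0.5 m/s) or (contact force between disc and the fingers below 0.05 N and linear speed of disc above 0.5 m/s)).
It fails at once if the stack was pressed with more than 60 N (contact force between disc and spacer above 60 N or contact force between spacer and block above 60 N or contact force between block and pocket above 60 N).
It fails at once if the amber glaze jar was pushed more than 30 mm or tipped (distance of jar from where it was at the start of the episode above 0.03 m or angle between jar's own z axis and vertical above 0.3 rad).
It fails at once if the terracotta bowl was pushed more than 30 mm or tipped (distance of bowl from where it was at the start of the episode above 0.03 m or angle between bowl's own z axis and vertical above 0.3 rad).
It fails at once if the blue cup was pushed more than 30 mm or tipped (distance of cup from where it was at the start of the episode above 0.03 m or angle between cup's own z axis and vertical above 0.3 rad).
It also fails if it takes over 72 s, if anything falls off the work surface, if the arm or the gripper's body presses on something with over 40 N, if the wrist force passes 120 N, or if a joint passes its speed limit or range.

## Working session

There is one attempt and no reset: what is moved stays moved. The work goes in short steps, Python scripts to look and compute and a tool call to move; the robot and the scene stay as the last step left them, time stands still between calls to the robot, and variables do not carry over. Pictures are saved under pics/ and viewed, at most 10 in all, crops included, and the job is handed in when it is done.

Besides the shell and the picture viewer there is one more tool, called as name(argument=value, ...), one argument or row to a line, values as JSON. carry_out: Moves the arm, as the interface text tells. Its arguments: {"type":"object","properties":{"targets":{"type":"array"},"force":{"type":"number"}},"required":["targets"]}

```bash
mkdir -p pics
python3 - <<'E'
from station import manip, cams
import cv2,numpy as np
np.set_printoptions(precision=4,suppress=True)
for n in("side","top"):
    im=cams.snapshot(n); cv2.imwrite(f"pics/{n}0.png",im[:,:,::-1]); i=cams.camera_info(n); print(n,i["K"],i["k1"],i["T"])
print(manip.sense())
E
```

```text
side [[361.9423   0.     319.436 ]
 [  0.     361.9423 196.5006]
 [  0.       0.       1.    ]] 0.018523456289781918 [[ 0.9087 -0.2686  0.3196  0.2563]
 [-0.4173 -0.6104  0.6733 -0.6108]
 [ 0.0143 -0.7451 -0.6668  0.6703]
 [ 0.      0.      0.      1.    ]]
top [[503.7198   0.     321.3272]
 [  0.     503.7198 199.7619]
 [  0.       0.       1.    ]] 0.023142317515995433 [[ 0.006  -0.9929  0.1187  0.3605]
 [-0.9999 -0.0075 -0.0123 -0.0162]
 [ 0.0131 -0.1186 -0.9929  1.4895]
 [ 0.      0.      0.      1.    ]]
{'t': 0.1, 'q': array([ 0.9225,  0.5284,  1.4338, -0.    ,  1.1814, -0.1785]), 'qd': array([-0.0001, -0.0036, -0.0024,  0.0003, -0.    ,  0.0001]), 'tau': array([ -0.0006, -44.3303, -17.8586,  -0.0003,   0.0038,  -0.    ]), 'tcp_pos': array([0.2825, 0.5568, 0.2494]), 'tool_rot': array([ 0.2328,  0.9725, -0.0009, -0.0004]), 'force': array([-0.0878,  0.163 , -0.843 ]), 'ft_torque': array([ 0.0517, -0.0454,  0.0351]), 'gripper_force': 0.0, 'finger_gap': 1.004331984165682}
```

View pics/side0.png

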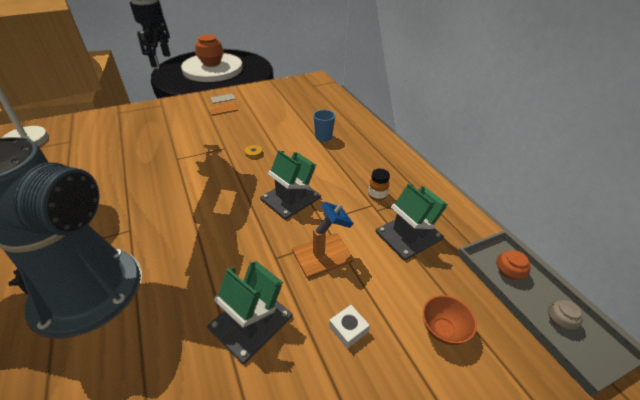

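View pics/top0.png

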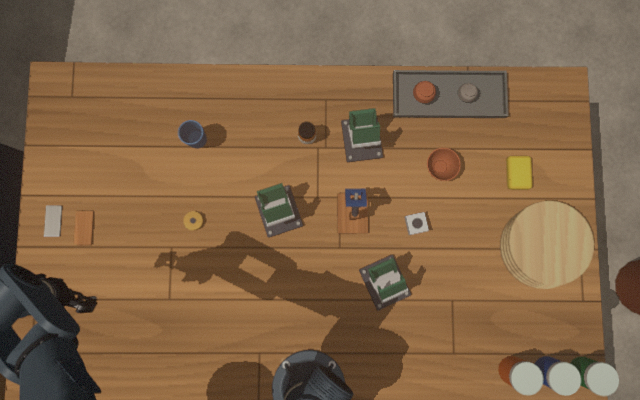

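Candidates (top view): green cradles at (278,208), (363,133) and (387,282). Image left is the robot's left (+y), so I choose (278,208), which is (291,185) in the side view. The block, white with a dark dot, is at (417,223), the brass disc at (193,220) and the blue spacer at (356,198). I'll check these in a close crop.

Run:
```python
import cv2,numpy as np
t=cv2.imread("pics/top0.png");s=cv2.imread("pics/side0.png")
def c(im,x,y,w=66,h=50):
    o=cv2.resize(im[y:y+h,x:x+w],(400,300),interpolation=cv2.INTER_CUBIC)
    for k in range(0,w,10): cv2.putText(o,str(x+k),(int(k*400/w),8),0,.3,(255,255,255)); cv2.line(o,(int((k)*400/w),10),(int(k*400/w),14),(255,255,255))
    for k in range(0,h,10): cv2.putText(o,str(y+k),(0,int(k*300/h)+4),0,.3,(255,255,255))
    return o
m=np.vstack([np.hstack([c(t,245,180),c(s,260,145,72,74*3//4)]),np.hstack([c(t,325,180),c(s,295,195,66,50)])])
cv2.imwrite("pics/m1.png",m)
```

```text
(no output)
```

View pics/m1.png

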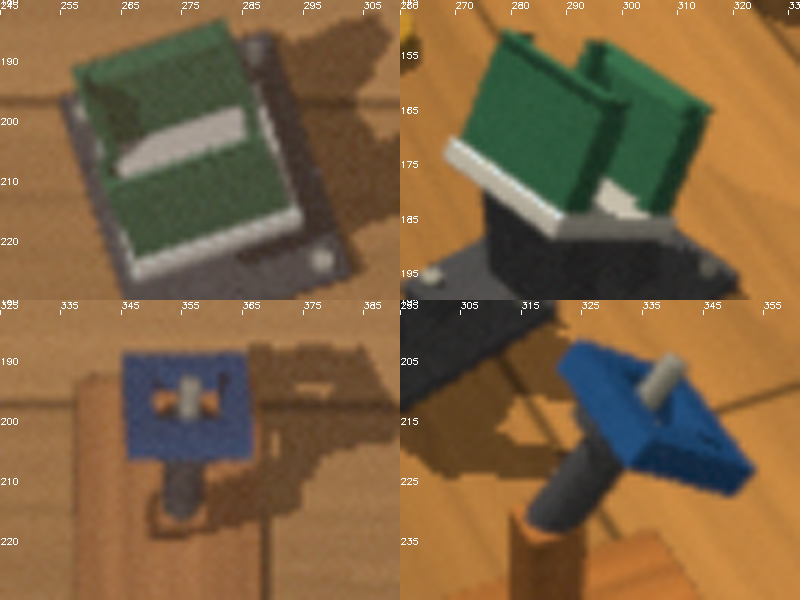

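The crop shows a leaning green cradle with slotted sides on a white base plate: near top edge around (263,210)–(288,202), far top edge around (257,191)–(283,183) in the top view. The blue frame hangs on the peg with corners (345,189), (367,189) and (346,206). A larger cradle crop follows, plus the mask-based measurements.

```bash
cat > h.py <<'E'
import numpy as np,cv2
from station import manip,cams
from scipy.spatial.transform import Rotation as R
np.set_printoptions(precision=4,suppress=True)
I={n:cams.camera_info(n) for n in("side","top")}
def ray(n,uv):
    i=I[n];K=np.array(i["K"]);T=np.array(i["T"]);k=i["k1"]
    p=cv2.undistortPoints(np.array([[uv]],float),K,np.array([k,0,0,0.]))[0,0]
    return T[:3,3],T[:3,:3]@np.array([p[0],p[1],1])
def plane(n,uv,z):
    o,d=ray(n,uv);return o+d*(z-o[2])/d[2]
def proj(n,P):
    i=I[n];T=np.array(i["T"]);c=(np.array(P)-T[:3,3])@T[:3,:3]
    s=c[...,:2]/c[...,2:];s=s*(1+i["k1"]*(s**2).sum(-1,keepdims=True))
    K=np.array(i["K"]);return s*[K[0,0],K[1,1]]+K[:2,2]
def tri(a,b): # side px, top px -> point, gap
    o1,d1=ray("side",a);o2,d2=ray("top",b)
    s=np.linalg.lstsq(np.c_[d1,-d2],o2-o1,rcond=None)[0]
    p,q=o1+d1*s[0],o2+d2*s[1];return (p+q)/2,np.linalg.norm(p-q)
def crop(im,x,y,w,h,f):
    o=cv2.resize(im[y:y+h,x:x+w],None,fx=f,fy=f,interpolation=cv2.INTER_CUBIC)
    for k in range(0,w,5): cv2.putText(o,str(x+k),(int((k+.5)*f)-8,8),0,.3,(255,255,255)); cv2.line(o,(int((k+.5)*f),10),(int((k+.5)*f),14),(255,255,255))
    for k in range(0,h,5): cv2.putText(o,str(y+k),(6,int((k+.5)*f)+4),0,.3,(255,255,255)); cv2.line(o,(0,int((k+.5)*f)),(4,int((k+.5)*f)),(255,255,255))
    return o
def grab(n): return cams.snapshot(n)[:,:,::-1].copy()
E
python3 - <<'E'
from h import *
t=cv2.imread("pics/top0.png");s=cv2.imread("pics/side0.png")
cv2.imwrite("pics/m2.png",np.hstack([crop(t,252,178,50,52,8),crop(s,266,145,50,52,8)]))
ht=cv2.cvtColor(t,cv2.COLOR_BGR2HSV);hs=cv2.cvtColor(s,cv2.COLOR_BGR2HSV)
def blob(m,c):
    m=m.astype(np.uint8);n,l,st,ce=cv2.connectedComponentsWithStats(m)
    k=1+np.argmin(np.linalg.norm(ce[1:]-c,axis=1));cs=cv2.findContours((l==k).astype(np.uint8),cv2.RETR_EXTERNAL,cv2.CHAIN_APPROX_NONE)[0][0]
    return cs,st[k]
for n,h,c,z in(("top",ht,(417,223),.028),("side",hs,(349,322),.028)):
    cs,st=blob((h[...,1]<60)&(h[...,2]>110),c);r=cv2.minAreaRect(cs);print("block",n,st,r)
    hull=cv2.convexHull(cs).astype(float)[:,0];P=np.array([plane(n,u,z)[:2] for u in hull]);r=cv2.minAreaRect((P*1000).astype(np.float32));print(r)
for n,h,c,z in(("top",ht,(193,220),.014),("side",hs,(254,151),.014)):
    cs,st=blob((h[...,0]>17)&(h[...,0]<32)&(h[...,1]>140)&(h[...,2]>140),c);print("disc",st)
    hull=cv2.convexHull(cs).astype(float)[:,0];P=np.array([plane(n,u,z)[:2] for u in hull]);print(cv2.minEnclosingCircle((P*1000).astype(np.float32)))
E
```

```text
block top [405 212  24  23 323] ((416.29998779296875, 223.1000213623047), (19.4152774810791, 20.283000946044922), 77.47119140625)
((469.0821533203125, -311.4977111816406), (56.31705093383789, 59.08629608154297), 12.925849914550781)
block side [330 305  39  39 666] ((348.1200256347656, 323.6600036621094), (29.60000228881836, 31.400001525878906), 53.13010025024414)
((462.0921325683594, -314.99163818359375), (62.4867057800293, 56.59463882446289), 12.401342391967773)
disc [183 211  20  19 229]
((474.2029113769531, 341.436279296875), 27.642234802246094)
disc [245 145  17  10 129]
((471.5290222167969, 339.1457214355469), 27.62126922607422)
```

View pics/m2.png

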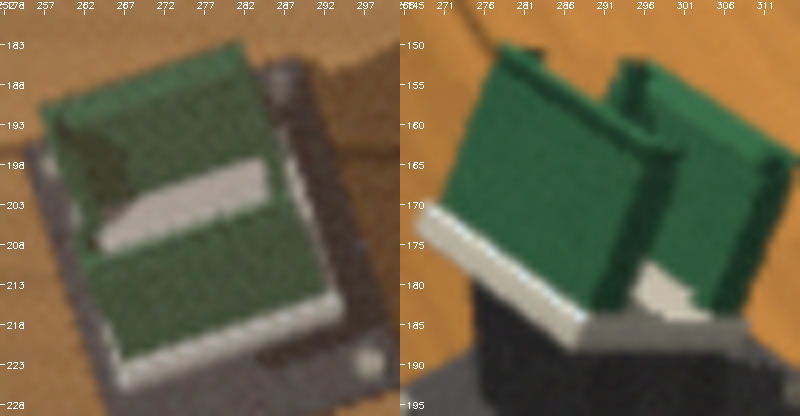

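The crop shows the cradle's near-wall foot corners at about (267,223) and (293,214) in top and (271,170) and (289,184) in side, with the far rim at about (257,191)–(282,183) in top. Next: least squares on these marked corners.

```bash
cat > fit.py <<'E'
from h import *
from scipy.optimize import least_squares
def frame(p,tilt):
    x,y,z,yaw=p[:4]
    return R.from_euler('zy',[yaw,np.radians(tilt)]).as_matrix(),np.array([x,y,z])
def fit(name,pts,tilt,z0,model,p0):
    def res(p,full=False):
        Rm,o=frame(p,tilt);e=[]
        for cam,key,uv in pts: e.append(proj(cam,o+Rm@model(key,p))-uv)
        e=np.array(e)
        e=e-0
        # per-camera 2D bias with weak prior (calibration ~2 mm)
        b=np.array([p[5:7] if c[0]=="top" else p[7:9] for c in pts])
        e=e+b
        return e if full else np.r_[e.ravel(),(p[2]-z0)/.001,p[5:9]/1.0]
    r=least_squares(res,list(p0)+[0,0,0,0],x_scale=[.01,.01,.01,.1,.01,1,1,1,1])
    print(name,r.x,"tiltyawdeg",np.degrees(r.x[3]));print(res(r.x,True));
    return r.x
E
python3 - <<'E'
from fit import *
T=lambda X,Y:np.array([252+X/8-.5,178+Y/8-.5]);S=lambda X,Y:np.array([266+X/8-.5,145+Y/8-.5])
pts=[("top",("b",-1,1),T(122,362)),("top",("b",-1,-1),T(334,292)),("top",("r",1,1),T(42,108)),("top",("r",1,-1),T(240,42)),
("side",("b",-1,1),S(40,205)),("side",("b",-1,-1),S(188,318)),("side",("r",-1,1),S(102,42)),("side",("r",1,-1),S(398,160)),("side",("b",1,-1),S(338,318))]
def m(k,p):
    a,sx,sy=k
    return np.array([sx*.0375,sy*.0375,0]) if a=="b" else np.array([sx*p[4],sy*.0375,.059])
fit("pocket",pts,30,.075,m,[.48,.1,.075,.3,.0375])
f=400/66
T=lambda X,Y:np.array([325+X/f-.5,180+Y/f-.5]);S=lambda X,Y:np.array([295+X/f-.5,195+Y/f-.5])
pts=[("top",(-1,1,0),T(128,160)),("top",(-1,-1,0),T(255,158)),("top",(1,1,.014),T(122,52)),("top",(1,-1,.014),T(250,52)),
("side",(-1,1,0),S(158,70)),("side",(-1,1,.014),S(180,42)),("side",(-1,-1,0),S(225,170)),("side",(1,-1,0),S(335,195)),("side",(1,-1,.014),S(354,168))]
fit("peg",pts,38,.125,lambda k,p:np.array([k[0]*.028+.010,k[1]*.028,k[2]]),[.5,-.1,.125,0,0])
E
```

```text
pocket [ 0.5017  0.0966  0.075   0.4199  0.0364  0.1926 -0.4651 -0.3864  0.1566] tiltyawdeg 24.057710924407967
[[ 0.5757  0.598 ]
 [-0.7073  0.4489]
 [-0.4058 -0.1691]
 [ 0.3448 -0.4128]
 [-0.7619 -1.6228]
 [ 0.1865  1.8062]
 [ 1.3986 -0.3311]
 [ 1.021   0.8929]
 [-1.4577 -0.9017]]
peg [ 0.518  -0.1261  0.1249  0.0204  4.7261  0.3144 -0.7097 -0.5851  0.1935] tiltyawdeg 1.1679991683929063
[[ 0.1811  0.3114]
 [-0.1044  0.491 ]
 [ 0.2484  0.0187]
 [-0.6395 -0.1113]
 [-0.2729 -0.6524]
 [-0.1647 -0.899 ]
 [ 0.5188  0.0696]
 [-0.1349  0.7823]
 [ 0.6388  0.5059]]
```

```bash
cat > pk.py <<'E'
from fit import *
T=lambda X,Y:np.array([252+X/8-.5,178+Y/8-.5]);S=lambda X,Y:np.array([266+X/8-.5,145+Y/8-.5])
pts=[("top",("b",-1,1),T(122,362)),("top",("b",-1,-1),T(334,292)),("top",("r",1,1),T(42,108)),("top",("r",1,-1),T(240,42)),
("side",("b",-1,1),S(42,205)),("side",("b",-1,-1),S(188,318)),("side",("r",-1,1),S(102,42)),("side",("r",1,-1),np.array([316,164.])),("side",("b",1,-1),S(316,318))]
def m(k,p):
    a,sx,sy=k
    return np.array([sx*.0375,sy*.0375,0]) if a=="b" else np.array([sx*p[4],sy*.0375,.059])
E
python3 - <<'E'
from pk import *
fit("both",pts,30,.075,m,[.48,.1,.075,.3,.0375])
fit("top",pts[:4],30,.075,m,[.48,.1,.075,.3,.0375])
fit("side",pts[4:],30,.075,m,[.48,.1,.075,.3,.0375])
E
```

```text
both [ 0.5013  0.0969  0.075   0.4267  0.0371  0.3126 -0.4863 -0.5538  0.0883] tiltyawdeg 24.450380718703876
[[ 0.7141  0.7412]
 [-0.6371  0.4513]
 [-0.5363 -0.1656]
 [ 0.1467 -0.5406]
 [-1.3419 -1.652 ]
 [-0.0184  1.7624]
 [ 0.8783 -0.361 ]
 [ 0.0817  1.2242]
 [ 0.9542 -1.0618]]
top [0.5042 0.0965 0.075  0.4226 0.0339 0.0059 0.0017 0.     0.    ] tiltyawdeg 24.211787735228707
[[ 0.5143  0.1711]
 [-0.802  -0.0182]
 [-0.2288  0.0723]
 [ 0.5107 -0.227 ]]
side [ 0.5002  0.0987  0.0749  0.4442  0.0394 -0.     -0.     -0.0317  0.2975] tiltyawdeg 25.45034306672297
[[-1.4563 -1.5442]
 [ 0.1599  1.8097]
 [ 0.1846 -0.2315]
 [ 0.3488  0.9613]
 [ 0.7947 -1.2928]]
```

```bash
sed -i "s/'zy'/'ZY'/" fit.py
python3 - <<'E'
from pk import *
fit("both",pts,30,.075,m,[.48,.1,.075,.3,.0375])
fit("top",pts[:4],30,.075,m,[.48,.1,.075,.3,.0375])
fit("side",pts[4:],30,.075,m,[.48,.1,.075,.3,.0375])
f=400/66
T=lambda X,Y:np.array([325+X/f-.5,180+Y/f-.5]);S=lambda X,Y:np.array([295+X/f-.5,195+Y/f-.5])
pts=[("top",(-1,1,0),T(128,160)),("top",(-1,-1,0),T(255,158)),("top",(1,1,.014),T(122,52)),("top",(1,-1,.014),T(250,52)),
("side",(-1,1,0),S(158,70)),("side",(-1,1,.014),S(180,42)),("side",(-1,-1,0),S(225,170)),("side",(1,-1,0),S(335,195)),("side",(1,-1,.014),S(354,168))]
fit("peg",pts,38,.125,lambda k,p:np.array([k[0]*.028+.010,k[1]*.028,k[2]]),[.5,-.1,.125,0,0])
E
```

```text
both [ 0.5024  0.0918  0.0749  0.3325  0.0352  0.1109 -0.6235 -0.6661  0.3747] tiltyawdeg 19.049747016009164
[[ 0.3196  0.3569]
 [-0.4576  0.4816]
 [-0.5326  0.0477]
 [ 0.5596 -0.2628]
 [-1.0024  0.1843]
 [-0.5531 -0.3391]
 [-0.1851 -0.1434]
 [-0.437   0.0271]
 [ 2.8437 -0.1036]]
top [ 0.5051  0.0916  0.075   0.3361  0.0336 -0.0002  0.0017  0.      0.    ] tiltyawdeg 19.25936546012339
[[ 0.3562  0.0091]
 [-0.4562  0.0447]
 [-0.4874  0.1756]
 [ 0.5877 -0.2311]]
side [ 0.5005  0.0917  0.0749  0.3278  0.0355 -0.      0.     -0.1017  0.197 ] tiltyawdeg 18.78093516148087
[[-1.1052  0.1537]
 [-0.7824 -0.2931]
 [-0.341  -0.1692]
 [-0.4257  0.1284]
 [ 2.7559 -0.0168]]
peg [ 0.5179 -0.1262  0.1249  0.0211 -5.7739  0.3048 -0.7224 -0.5888  0.2022] tiltyawdeg 1.2079504240076178
[[ 0.168   0.3793]
 [-0.0968  0.4284]
 [ 0.2462  0.0906]
 [-0.6222 -0.1759]
 [-0.3535 -0.4973]
 [-0.2836 -0.7941]
 [ 0.5676 -0.0508]
 [-0.038   0.7372]
 [ 0.6963  0.4028]]
```

```bash
cat >> h.py <<'E'
def down(yang): # tool pointing down, tool y at world angle (deg)
    a=np.radians(yang);y=np.array([np.cos(a),np.sin(a),0]);z=np.array([0,0,-1.]);return np.c_[np.cross(y,z),y,z]
def pfr(yaw,tilt): return R.from_euler('ZY',[yaw,tilt],degrees=True).as_matrix()
def tool_for(F): # tool z = -frame z, tool y = frame y
    return np.c_[-F[:,0],F[:,1],-F[:,2]]
def rel(p,Rd):
    s=manip.sense();Rc=R.from_quat(s["tool_rot"]).as_matrix()
    print("now",s["t"],s["tcp_pos"],"| shift cm",Rc.T@(np.array(p)-s["tcp_pos"])*100,"turn deg",np.degrees(R.from_matrix(Rc.T@Rd).as_rotvec()),"dist",np.linalg.norm(np.array(p)-s["tcp_pos"]))
E
python3 - <<'E'
from h import *
rel([.469,-.312,.22],down(102.6))
E
```

```text
now 0.1 [0.2825 0.5568 0.2494] | shift cm [-55.9608 -69.018    3.0581] turn deg [ -0.1003  -0.0574 -39.5195] dist 0.8890701792168932
```

carry_out(
  targets=[
    [[-4, -5, 0.2, 0, 0, -5, 8.54], [-7, -8.6, 0.4, 0, 0, -10, 8.54], [-10, -12.3, 0.6, 0, 0, -15, 8.54], [-13, -16, 0.8, 0, 0, -20, 8.54], [-16, -19.7, 1, 0, 0, -25, 8.54], [-19, -23.4, 1.2, 0, 0, -30, 8.54], [-22, -27.1, 1.4, 0, 0, -35, 8.54], [-25, -30.8, 1.6, 0, 0, -39.5, 8.54], [-28, -34.5, 1.8, 0, 0, -39.5, 8.54], [-31, -38.2, 2, 0, 0, -39.5, 8.54], [-34, -41.9, 2.2, 0, 0, -39.5, 8.54], [-37, -45.6, 2.4, 0, 0, -39.5, 8.54]],
  ],
)

```text
t: 1.1
tcp_pos: [0.3877, 0.067, 0.2299]
tool_rot: [-0.11, 0.994, 0.0, 0.0]
force: [0.5, -0.3, -0.4]
finger_gap: 1.0
gripper_force: 0.0
```

Run:
```python
from h import *
rel([.469,-.312,.12],down(102.6))
```

```text
now 1.1 [0.3877 0.067  0.2299] | shift cm [  0.3325 -38.7603  10.9905] turn deg [ 0.0038  0.0005 -0.0076] dist 0.4028973355274946
```

carry_out(
  targets=[
    [[0, -3.8, 0, 0, 0, 0, 8.54], [0, -7.6, 0, 0, 0, 0, 8.54], [0, -11.4, 0, 0, 0, 0, 8.54], [0.1, -15, 0, 0, 0, 0, 8.54], [0.1, -18.8, 1, 0, 0, 0, 8.54], [0.2, -22.6, 2, 0, 0, 0, 8.54], [0.2, -26.4, 3.5, 0, 0, 0, 8.54], [0.2, -30.2, 5, 0, 0, 0, 8.54], [0.3, -33, 7, 0, 0, 0, 8.54], [0.3, -36, 9, 0, 0, 0, 8.54], [0.3, -38.5, 10.5, 0, 0, 0, 8.54], [0.3, -38.5, 11, 0, 0, 0, 8.54]],
  ],
)

```text
t: 2.1
tcp_pos: [0.4698, -0.3127, 0.1176]
tool_rot: [-0.108, 0.994, -0.001, 0.0]
force: [-0.8, -1.0, 0.9]
finger_gap: 0.995
gripper_force: 0.0
```

Run:
```python
from h import *
rel([.468,-.312,.021],down(102.6))
t=grab("top");s=grab("side")
cv2.imwrite("pics/m3.png",np.hstack([crop(t,380,180,70,75,5),crop(s,300,260,80,75,5)]))
rel([.468,-.312,.021],down(102.6))
```

```text
now 2.1 [ 0.4698 -0.3127  0.1176] | shift cm [0.1694 0.1336 9.6621] turn deg [-0.1496  0.0402 -0.2234] dist 0.09664551502078393
now 2.2 [ 0.4679 -0.3074  0.1182] | shift cm [ 0.0655 -0.482   9.723 ] turn deg [ 0.2036 -0.1207 -0.1163] dist 0.09735164836769969
```

View pics/m3.png

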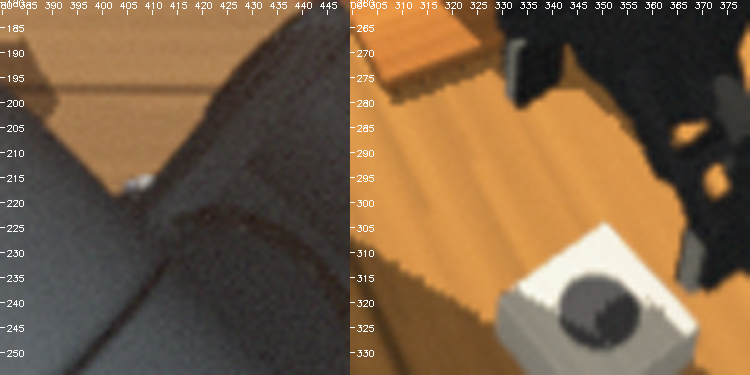

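carry_out(
  targets=[
    [[0.1, -0.4, 2.5, 0, 0, 0, 8.54], [0.1, -0.4, 5, 0, 0, 0, 8.54], [0.1, -0.4, 7.5, 0, 0, 0, 8.54], [0.1, -0.4, 9, 0, 0, 0, 8.54], [0.1, -0.4, 9.7, 0, 0, 0, 8.54], [0.1, -0.4, 9.7, 0, 0, 0, 8.54], [0.1, -0.4, 9.7, 0, 0, 0, 8.54], [0.1, -0.4, 9.7, 0, 0, 0, 7], [0.1, -0.4, 9.7, 0, 0, 0, 6.4], [0.1, -0.4, 9.7, 0, 0, 0, 5.9], [0.1, -0.4, 9.7, 0, 0, 0, 5.5], [0.1, -0.4, 9.7, 0, 0, 0, 5.2]],
  ],
  force=20,
)

```text
t: 3.2
tcp_pos: [0.4693, -0.312, 0.0242]
tool_rot: [-0.11, 0.994, -0.001, 0.001]
force: [-0.2, 1.2, 6.8]
finger_gap: 0.655
gripper_force: 22.2
```

Run:
```python
from h import *
s=manip.sense();print(s["q"],s["finger_gap"]*85.4,s["gripper_force"],s["force"]);rel([.468,-.312,.021],down(102.6))
```

```text
[-0.7851  0.7917  1.7327  0.0002  0.6154 -2.5756] 55.96787048315258 22.245399355888367 [-0.2206  1.1954  6.7675]
now 3.2 [ 0.4693 -0.312   0.0242] | shift cm [0.1266 0.031  0.3163] turn deg [-0.0816  0.0596 -0.0213] dist 0.0034209467281049967
```

carry_out(
  targets=[
    [[0, 0, -0.2, 0, 0, 0, 8.54], [0, 0, -0.3, 0, 0, 0, 8.54], [0, 0, -0.3, 0, 0, 0, 8.54], [0, 0, -2, 0, 0, 0, 8.54], [0, 0, -4, 0, 0, 7, 8.54], [0, 0, -4, 0, 0, 14, 8.54], [0, 0, -4, 0, 0, 21, 8.54], [0, 0, -4, 0, 0, 28, 8.54], [0, 0, -4, 0, 0, 35, 8.54], [0, 0, -4, 0, 0, 42, 8.54], [0, 0, -4, 0, 0, 49, 8.54], [0, 0, -4, 0, 0, 56, 8.54]],
  ],
)

```text
t: 4.2
tcp_pos: [0.4687, -0.3116, 0.0628]
tool_rot: [0.373, 0.928, 0.0, -0.0]
force: [0.6, -0.3, 0.7]
finger_gap: 0.999
gripper_force: 0.0
```

carry_out(
  targets=[
    [[0, 0, 0, 0, 0, 7, 8.54], [0, 0, 0, 0, 0, 14, 8.54], [0, 0, 0, 0, 0, 21, 8.54], [0, 0, 0, 0, 0, 28, 8.54], [0, 0, 0, 0, 0, 34, 8.54], [0, 0, 0, 0, 0, 34, 8.54], [0, 0, 0, 0, 0, 34, 8.54]],
  ],
)

```text
t: 4.78
tcp_pos: [0.4687, -0.3116, 0.0628]
tool_rot: [0.624, 0.781, 0.0, -0.0]
force: [0.3, 0.7, 0.3]
finger_gap: 0.998
gripper_force: 0.0
```

Run:
```python
from h import *
s=grab("side")
cv2.imwrite("pics/s4.png",s)
rel([.4693,-.312,.0255],down(12.6))
h=cv2.cvtColor(s,cv2.COLOR_BGR2HSV)
F=pfr(12.6,0)
for c in((.4693,-.312),):
    P=np.array([np.r_[c,.028]+F@[a*.028,b*.028,0] for a,b in((1,1),(1,-1),(-1,-1),(-1,1))]);print(proj("side",P))
m=((h[...,1]<60)&(h[...,2]>110)).astype(np.uint8);n,l,st,ce=cv2.connectedComponentsWithStats(m);k=1+np.argmin(np.linalg.norm(ce[1:]-(349,322),axis=1))
cs=cv2.findContours((l==k).astype(np.uint8),0,1)[0][0];print(cv2.approxPolyDP(cv2.convexHull(cs),2,True)[:,0].tolist())
```

```text
now 4.8333 [ 0.4687 -0.3116  0.0629] | shift cm [-0.0529  0.0493  3.7353] turn deg [-0.0116 -0.0155  0.1259] dist 0.037359595317174116
[[351.8933 302.6938]
 [371.1925 323.5581]
 [348.9934 340.5205]
 [330.0422 318.0758]]
[[351, 305], [368, 324], [368, 329], [347, 347], [333, 331], [340, 315]]
```

carry_out(
  targets=[
    [[0, 0, 1.5, 0, 0, 0, 8.54], [0, 0, 3, 0, 0, 0, 8.54], [0, 0, 3.7, 0, 0, 0, 8.54], [0, 0, 3.7, 0, 0, 0, 8.54], [0, 0, 3.7, 0, 0, 0, 7], [0, 0, 3.7, 0, 0, 0, 6.4], [0, 0, 3.7, 0, 0, 0, 5.9], [0, 0, 3.7, 0, 0, 0, 5.5], [0, 0, 3.7, 0, 0, 0, 5], [0, 0, 3.7, 0, 0, 0, 5], [0, 0, 3.7, 0, 0, 0, 5]],
  ],
  force=40,
)

```text
t: 5.75
tcp_pos: [0.469, -0.312, 0.027]
tool_rot: [0.625, 0.78, -0.0, 0.001]
force: [-1.5, 0.1, 6.5]
finger_gap: 0.645
gripper_force: 43.1
```

Run:
```python
from h import *
s=grab("side");t=grab("top")
rel([.4693,-.312,.15],down(12.6))
st=manip.sense();print(st["force"],st["finger_gap"]*85.4,st["gripper_force"],st["q"])
Rc=R.from_quat(st["tool_rot"]).as_matrix()
P=np.array([[*st["tcp_pos"][:2],.028]+Rc@[a*.028,b*.028,0] for a,b in((1,1),(1,-1),(-1,-1),(-1,1))]);
for n in("side","top"):print(n,proj(n,P).tolist())
cv2.imwrite("pics/m4.png",np.hstack([crop(s,325,295,50,55,8),crop(t,395,200,45,55,8)]))
```

```text
now 5.85 [ 0.469  -0.312   0.0269] | shift cm [ -0.0225   0.0331 -12.3054] turn deg [0.0261 0.0604 0.0022] dist 0.12305415814236602
[-0.9614  1.2644  5.659 ] 54.790044675230575 43.05657684803009 [-0.7852  0.7867  1.7326 -0.0003  0.6212 -1.0049]
side [[351.75712200411687, 302.73708019382855], [329.89941629902063, 318.1298198083902], [348.8477197238979, 340.5625041778616], [371.05541627445723, 323.58871763973076]]
top [[404.9567644518252, 215.73825660345463], [409.4259352062858, 234.53605288020339], [428.15870701333847, 230.46228719037302], [423.61103364495153, 211.70322603602267]]
```

View pics/m4.png

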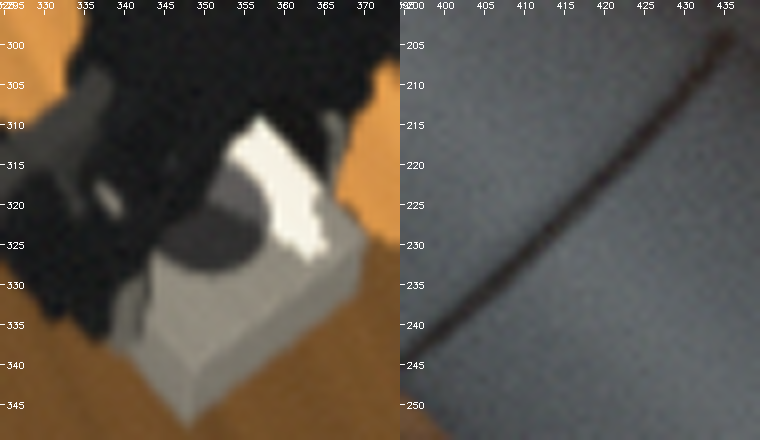

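Run:
```python
import re
s=open('fit.py').read()
s=s.replace("p[5:9]/1.0","(p[5:9]-np.array([.2,-.4,-.65,.7]))/.3")
open('fit.py','w').write(s)
s=open('pk.py').read().replace("S(316,318)","S(338,318)");open('pk.py','w').write(s)
from pk import *
x=fit("both",pts,30,.075,m,[.48,.1,.075,.3,.0375])
F=pfr(19.05,30);T=tool_for(F);p=np.array([.5025,.0918,.075])
rel([.5526,.1091,.26],down(109)); rel([.5526,.1091,.26],T)
```

```text
both [ 0.5036  0.0921  0.075   0.3351  0.0349  0.2066 -0.3965 -0.6506  0.6907] tiltyawdeg 19.199742202538886
[[ 0.3691  0.1687]
 [-0.43    0.2278]
 [-0.5431 -0.0292]
 [ 0.5312 -0.4066]
 [-0.5898  0.3173]
 [-0.07   -0.2539]
 [ 0.2983 -0.0091]
 [-0.1267  0.084 ]
 [ 0.4951 -0.0345]]
now 5.85 [ 0.469  -0.312   0.0269] | shift cm [ 39.2439  17.355  -23.3389] turn deg [ -0.0312   0.0674 -96.3978] dist 0.48846530307350194
now 5.85 [ 0.469  -0.312   0.0269] | shift cm [ 39.2439  17.355  -23.3389] turn deg [ 25.1599  22.5696 -94.0198] dist 0.48846530307350194
```

carry_out(
  targets=[
    [[0, 0, -1, 0, 0, 0, 5], [0, 0, -3, 0, 0, 0, 5], [0, 0, -6, 0, 0, 0, 5], [0, 0, -9, 1, 0.9, -3.8, 5], [1, 0.4, -12, 2.5, 2.2, -9.4, 5], [3, 1.3, -15, 4, 3.6, -15, 5], [6, 2.6, -18, 5.5, 4.9, -20.6, 5], [9, 4, -20.5, 7, 6.3, -26.2, 5], [12, 5.3, -22.5, 8.5, 7.6, -31.8, 5], [15, 6.6, -23.3, 10, 9, -37.4, 5], [18, 8, -23.3, 11.5, 10.3, -43, 5], [21, 9.3, -23.3, 13, 11.6, -48.6, 5]],
  ],
)

```text
t: 6.85
tcp_pos: [0.5145, -0.0849, 0.2605]
tool_rot: [0.241, 0.96, -0.024, -0.144]
force: [0.7, -0.5, -3.2]
finger_gap: 0.645
gripper_force: 43.2
```

Run:
```python
from h import *
rel([.553,.110,.22],tool_for(pfr(19.1,30)))
```

```text
now 6.85 [ 0.5145 -0.0849  0.2605] | shift cm [ 4.831  19.4299  3.2019] turn deg [ 12.0918  11.0445 -45.2434] dist 0.2027585550598504
```

carry_out(
  targets=[
    [[0.6, 2.4, 0.2, 1.5, 1.4, -5.6, 5], [1.2, 4.8, 0.4, 3, 2.7, -11.2, 5], [1.8, 7.2, 0.8, 4.5, 4.1, -16.8, 5], [2.4, 9.6, 1.2, 6, 5.5, -22.4, 5], [3, 12, 1.6, 7.5, 6.8, -28, 5], [3.6, 14.4, 2, 9, 8.2, -33.6, 5], [4.1, 16.4, 2.5, 10.5, 9.6, -39.2, 5], [4.5, 18, 3, 11.6, 10.6, -43.4, 5], [4.7, 19, 3.2, 12.1, 11, -45.2, 5], [4.8, 19.4, 3.2, 12.1, 11, -45.2, 5], [4.8, 19.4, 3.2, 12.1, 11, -45.2, 5], [4.8, 19.4, 3.2, 12.1, 11, -45.2, 5]],
  ],
)

```text
t: 7.85
tcp_pos: [0.5534, 0.1071, 0.2189]
tool_rot: [-0.157, 0.953, -0.043, -0.256]
force: [0.7, -0.4, -2.3]
finger_gap: 0.638
gripper_force: 43.2
```

Run:
```python
from h import *
F=pfr(19.1,30);p=np.array([.5033,.092,.075])
rel(p+F@[0,0,.095],tool_for(F));print(manip.sense()["q"])
```

```text
now 7.85 [0.5534 0.1071 0.2189] | shift cm [-2.6703  0.2175  5.5712] turn deg [ 0.1312 -0.0454 -0.3574] dist 0.06181908383582279
[ 0.0595  0.7046  1.2831 -0.1342  1.6617 -1.8153]
```

carry_out(
  targets=[
    [[-0.9, 0.1, 1.9, 0, 0, 0, 5], [-1.8, 0.2, 3.8, 0, 0, 0, 5], [-2.5, 0.2, 5.2, 0, 0, -0.3, 5], [-2.7, 0.2, 5.6, 0.1, 0, -0.4, 5], [-2.7, 0.2, 5.6, 0.1, 0, -0.4, 5], [-2.7, 0.2, 5.6, 0.1, 0, -0.4, 5], [-2.7, 0.2, 5.6, 0.1, 0, -0.4, 5]],
  ],
)

```text
t: 8.43
tcp_pos: [0.5491, 0.1077, 0.1577]
tool_rot: [-0.161, 0.953, -0.042, -0.255]
force: [0.6, 0.5, -1.5]
finger_gap: 0.647
gripper_force: 43.2
```

Run:
```python
from h import *
F=pfr(19.1,30);p=np.array([.5033,.092,.075])
rel(p+F@[0,0,.095],tool_for(F))
s=grab("side");t=grab("top");st=manip.sense()
Rc=R.from_quat(st["tool_rot"]).as_matrix();print(st["force"],st["finger_gap"])
c=st["tcp_pos"]+Rc@[0,0,.013]
P=np.array([c+Rc@[a*.028,b*.028,z*.014] for a in(1,-1) for b in(1,-1) for z in (1,-1)])
print("block corners tool(x,y,z)",[[a,b,z] for a in(1,-1) for b in(1,-1) for z in (1,-1)]);print(proj("side",P))
cv2.imwrite("pics/m5.png",crop(s,265,125,66,66,9))
```

```text
now 8.4333 [0.5491 0.1077 0.1577] | shift cm [0.061  0.0158 0.0872] turn deg [0.0285 0.0597 0.0634] dist 0.0010759526544749593
[ 0.1393  0.0665 -2.0113] 0.6420485109571561
block corners tool(x,y,z) [[1, 1, 1], [1, 1, -1], [1, -1, 1], [1, -1, -1], [-1, 1, 1], [-1, 1, -1], [-1, -1, 1], [-1, -1, -1]]
[[284.8465 147.3397]
 [288.652  137.1585]
 [299.4591 156.8432]
 [303.5409 146.4192]
 [299.4074 149.1255]
 [303.174  139.4308]
 [313.7888 158.2342]
 [317.8153 148.3194]]
```

View pics/m5.png

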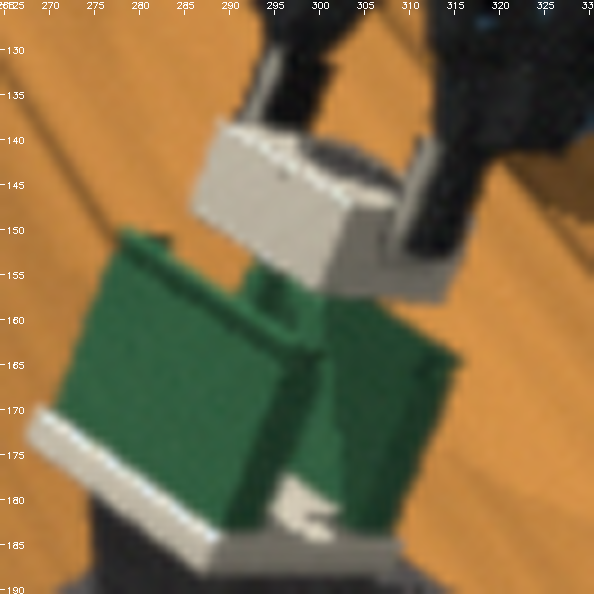

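The picture shows the block held just above the pocket, with its lower corners at (285.6,147.6), (300.3,156.9) and (313.6,158.0). They lie (+0.35,+0.4) px from prediction, which gives the local side-camera bias to use in the refit.

```bash
sed -i 's/(p\[5:9\]-np.array(\[.2,-.4,-.65,.7\]))\/.3/(p[5:9]-np.array([.1,-.4,.35,.4]))\/np.array([.6,.6,.2,.2])/' fit.py
python3 - <<'E'
from pk import *
x=fit("both",pts,30,.075,m,[.48,.1,.075,.3,.0375])
fit("side",pts[4:],30,.075,m,[.48,.1,.075,.3,.0375])
F=pfr(np.degrees(x[3]),30);rel(x[:3]+F@[0,0,.085],tool_for(F))
E
```

```text
both [ 0.5015  0.0921  0.0749  0.3337  0.0355  0.2002 -0.7794  0.3095  0.41  ] tiltyawdeg 19.117753461284124
[[ 0.3135  0.5187]
 [-0.4699  0.611 ]
 [-0.6024  0.1328]
 [ 0.4805 -0.2086]
 [-0.3858  0.2265]
 [ 0.0791 -0.3094]
 [ 0.3289 -0.1216]
 [ 0.2608  0.0418]
 [ 0.73   -0.0872]]
side [ 0.5009  0.0921  0.075   0.3327  0.0356  0.1    -0.4     0.3493  0.4022] tiltyawdeg 19.060019902997247
[[-0.5828  0.2515]
 [-0.1482 -0.2671]
 [ 0.1065 -0.098 ]
 [ 0.1015  0.0958]
 [ 0.54   -0.0363]]
now 8.5333 [0.5491 0.108  0.1577] | shift cm [0.2086 0.0506 1.1723] turn deg [0.0262 0.0678 0.0803] dist 0.011918074397629047
```

carry_out(
  targets=[
    [[0.1, 0, 0.3, 0, 0, 0, 5], [0.2, 0, 0.6, 0, 0, 0, 5], [0.2, 0, 0.9, 0, 0, 0, 5], [0.2, 0, 1.1, 0, 0, 0, 5], [0.2, 0, 1.3, 0, 0, 0, 5], [0.2, 0, 1.5, 0, 0, 0, 5], [0.2, 0, 1.7, 0, 0, 0, 5], [0.2, 0, 1.7, 0, 0, 0, 5]],
  ],
)

```text
t: 9.2
tcp_pos: [0.5381, 0.1049, 0.1423]
tool_rot: [-0.161, 0.952, -0.042, -0.256]
force: [0.7, 1.2, -1.3]
finger_gap: 0.644
gripper_force: 43.2
```

```bash
cat > st.py <<'E'
from h import *
P0=np.array([.5013,.0921,.075]);F0=pfr(19.1,30)
def rep():
    s=manip.sense();print("t",s["t"],"pocket xyz mm",F0.T@(s["tcp_pos"]-P0)*1000,"force pocket",F0.T@s["force"],"torque",F0.T@s["ft_torque"],"gap",s["finger_gap"]*85.4,"gf",s["gripper_force"])
if __name__=="__main__":
    rep();rel(P0+F0@[0,0,.028],tool_for(F0))
E
python3 st.py
```

```text
t 9.2 pocket xyz mm [ 0.1243  0.0063 77.7338] force pocket [ 1.5385  0.9247 -0.6454] torque [-0.0187 -0.394  -0.0011] gap 54.96029048602791 gf 43.16734492778778
now 9.2 [0.5381 0.1049 0.1423] | shift cm [ 0.001  -0.0057  4.9734] turn deg [ 0.059  -0.1323  0.1515] dist 0.049733917708688874
```

carry_out(
  targets=[
    [[0, 0, 0.2, 0, 0, 0, 5], [0, 0, 0.4, 0, 0, 0, 5], [0, 0, 0.6, 0, 0, 0, 5], [0, 0, 0.8, 0, 0, 0, 5], [0, 0, 1, 0, 0, 0, 5], [0, 0, 1.2, 0, 0, 0, 5]],
  ],
)

```text
t: 9.7
tcp_pos: [0.5327, 0.1029, 0.1321]
tool_rot: [-0.161, 0.952, -0.042, -0.256]
force: [-0.6, 0.4, -2.2]
finger_gap: 0.643
gripper_force: 43.2
```

```bash
python3 st.py
```

```text
t 9.7 pocket xyz mm [ 0.2111 -0.0522 66.087 ] force pocket [ 0.7148  0.5401 -2.1051] torque [-0.0492 -0.3806 -0.0053] gap 54.89650545254871 gf 43.16741645336151
now 9.7 [0.5327 0.1029 0.1321] | shift cm [0.0156 0.0021 3.8087] turn deg [ 0.0471 -0.0826  0.1444] dist 0.038087588264314236
```

carry_out(
  targets=[
    [[0, 0, 0.4, 0, 0, 0, 5], [0, 0, 0.8, 0, 0, 0, 5], [0, 0, 1.2, 0, 0, 0, 5], [0, 0, 1.6, 0, 0, 0, 5], [0, 0, 2, 0, 0, 0, 5], [0, 0, 2.4, 0, 0, 0, 5], [0, 0, 2.8, 0, 0, 0, 5], [0, 0, 3.1, 0, 0, 0, 5], [0, 0, 3.4, 0, 0, 0, 5], [0, 0, 3.5, 0, 0, 0, 5]],
  ],
)

```text
t: 10.53
tcp_pos: [0.5158, 0.0972, 0.1016]
tool_rot: [-0.161, 0.952, -0.042, -0.256]
force: [0.2, -0.6, -2.7]
finger_gap: 0.649
gripper_force: 43.2
```

```bash
python3 st.py
```

```text
t 10.5333 pocket xyz mm [-0.0099  0.048  30.7562] force pocket [ 1.3289 -0.6685 -2.2956] torque [ 0.0134 -0.364   0.0026] gap 55.38929134086484 gf 43.16747725009918
now 10.5333 [0.5158 0.0972 0.1016] | shift cm [-0.0016 -0.0051  0.2756] turn deg [ 0.0611 -0.125   0.1485] dist 0.002756626027967834
```

carry_out(
  targets=[
    [[0, 0, 0.1, 0, 0, 0, 5], [0, 0, 0.2, 0, 0, 0, 5], [0, 0, 0.25, 0, 0, 0, 5], [0, 0, 0.3, 0, 0, 0, 5], [0, 0, 0.35, 0, 0, 0, 5], [0, 0, 0.35, 0, 0, 0, 5]],
  ],
)

```text
t: 11.03
tcp_pos: [0.5146, 0.0967, 0.099]
tool_rot: [-0.161, 0.952, -0.042, -0.256]
force: [1.0, -0.1, -2.1]
finger_gap: 0.642
gripper_force: 43.2
```

```bash
python3 st.py
```

```text
t 11.0333 pocket xyz mm [ 0.1832 -0.0323 27.8424] force pocket [ 1.8142 -0.3999 -1.321 ] torque [-0.0165 -0.3519 -0.0388] gap 54.80264835224056 gf 43.16703200340271
now 11.0333 [0.5146 0.0967 0.099 ] | shift cm [ 0.0183  0.0033 -0.0157] turn deg [ 0.0458 -0.0711  0.1442] dist 0.00024386898120553027
```

carry_out(
  targets=[
    [[0, 0, 0.05, 0, 0, 0, 5], [0, 0, 0.1, 0, 0, 0, 5], [0, 0, 0.15, 0, 0, 0, 5], [0, 0, 0.2, 0, 0, 0, 5], [0, 0, 0.2, 0, 0, 0, 5]],
  ],
)

```text
t: 11.45
tcp_pos: [0.5144, 0.0966, 0.0985]
tool_rot: [-0.161, 0.952, -0.042, -0.255]
force: [1.5, 1.5, 6.4]
finger_gap: 0.645
gripper_force: 44.1
```

```bash
python3 st.py
```

```text
t 11.45 pocket xyz mm [ 0.2215 -0.0723 27.2959] force pocket [-1.5128  0.9382  6.4869] torque [ 0.2923 -0.0059  0.037 ] gap 55.05205432557135 gf 44.07327353954315
now 11.45 [0.5144 0.0966 0.0985] | shift cm [ 0.0221  0.0073 -0.0704] turn deg [0.0387 0.009  0.1288] dist 0.0007416716282996173
```

carry_out(
  targets=[
    [[0, 0, -0.1, 0, 0, 0, 5], [0, 0, -0.1, 0, 0, 0, 5.8], [0, 0, -0.1, 0, 0, 0, 6.4], [0, 0, -0.1, 0, 0, 0, 7], [0, 0, -0.1, 0, 0, 0, 7.4], [0, 0, -0.1, 0, 0, 0, 7.4], [0, 0, -2, 0, 0, 0, 7.4], [0, 0, -4, 0, 0, 0, 7.4], [0, 0, -6, 0, 0, 0, 7.4], [0, 0, -8, 0, 0, 0, 7.4], [0, 0, -11, 0, 0, 0, 7.4], [0, 0, -14, 0, 0, 0, 7.4]],
  ],
)

```text
t: 12.45
tcp_pos: [0.5797, 0.1193, 0.219]
tool_rot: [-0.161, 0.952, -0.042, -0.257]
force: [1.3, -0.4, -0.5]
finger_gap: 0.866
gripper_force: 0.0
```

Run:
```python
from st import *
rep()
s=grab("side");t=grab("top")
cv2.imwrite("pics/m6.png",np.hstack([crop(s,265,140,56,56,7),crop(s,290,190,56,56,7)]))
```

```text
t 12.45 pocket xyz mm [ -0.1403   0.041  166.1517] force pocket [ 1.1848 -0.7816  0.1571] torque [-0.0138 -0.2237  0.0286] gap 73.96660015574987 gf 0.0
```

View pics/m6.png

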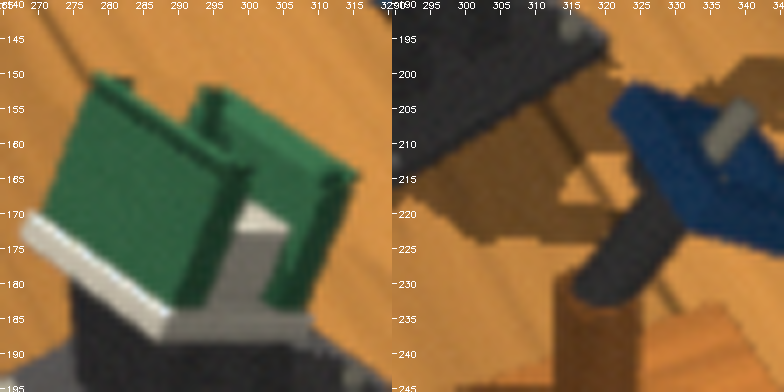

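The picture shows the block sitting low in the slot on the cradle floor (grey face at 295–306, 170–184), released. The frame still hangs on the peg. Next I refit the spacer with interpolated camera biases and check clearance to the far cradle.

```bash
sed 's/\[.1,-.4,.35,.4\]/[.2,-.75,-.1,.6]/;s/\[.6,.6,.2,.2\]/[.3,.3,.3,.3]/' fit.py > fit2.py
python3 - <<'E'
from fit2 import *
f=400/66
T=lambda X,Y:np.array([325+X/f-.5,180+Y/f-.5]);S=lambda X,Y:np.array([295+X/f-.5,195+Y/f-.5])
pts=[("top",(-1,1,0),T(128,160)),("top",(-1,-1,0),T(255,158)),("top",(1,1,.014),T(122,52)),("top",(1,-1,.014),T(250,52)),
("side",(-1,1,0),S(158,70)),("side",(-1,1,.014),S(180,42)),("side",(-1,-1,0),S(225,170)),("side",(1,-1,0),S(335,195)),("side",(1,-1,.014),S(354,168))]
x=fit("peg",pts,38,.125,lambda k,p:np.array([k[0]*.028+.010,k[1]*.028,k[2]]),[.5,-.1,.125,0,0])
print("far cradle near edges",plane("top",(350,147),.08),plane("top",(383,143),.08),plane("top",(352,128),.14))
F=pfr(1.2,38);T=tool_for(F);o=np.array([*x[:2],.125])
rel(o+F@[.010,0,.10],T)
E
```

```text
peg [ 0.5175 -0.1256  0.1252  0.0203 -6.826   0.3026 -0.8325 -0.189   0.5525] tiltyawdeg 1.1614169930937144
[[-0.0534  0.4235]
 [-0.3127  0.4891]
 [ 0.0447  0.127 ]
 [-0.8184 -0.1233]
 [-0.2605 -0.3567]
 [-0.1912 -0.6521]
 [ 0.6241  0.0839]
 [ 0.0415  0.8928]
 [ 0.7754  0.5597]]
far cradle near edges [ 0.6814 -0.1147  0.08  ] [ 0.6939 -0.2091  0.08  ] [ 0.721 -0.116  0.14 ]
now 12.55 [0.5841 0.1198 0.2225] | shift cm [  5.5334 -23.1191   6.0058] turn deg [-10.0705   8.4829  14.9746] dist 0.2451901314554267
```

carry_out(
  targets=[
    [[0.7, -3, 0.5, -1.2, 1, 1.8, 7.4], [1.5, -6.5, 1.2, -2.6, 2.2, 4, 7.4], [2.4, -10, 2, -4.3, 3.6, 6.4, 7.4], [3.2, -13.5, 2.8, -5.9, 5, 8.8, 8], [4, -17, 3.8, -7.5, 6.3, 11.2, 8.4], [4.8, -20, 5, -9, 7.6, 13.5, 8.4], [5.3, -22.2, 5.7, -10, 8.5, 15, 8.4], [5.5, -23, 6, -10, 8.5, 15, 8.4], [5.5, -23.1, 6, -10, 8.5, 15, 8.4], [5.5, -23.1, 6, -10, 8.5, 15, 8.4], [5.5, -23.1, 6, -10, 8.5, 15, 8.4]],
  ],
)

```text
t: 13.47
tcp_pos: [0.5825, -0.1226, 0.1938]
tool_rot: [-0.011, 0.944, -0.004, -0.331]
force: [0.1, 0.0, 0.5]
finger_gap: 0.987
gripper_force: 0.0
```

```bash
cat > sp.py <<'E'
from h import *
O=np.array([.5175,-.1257,.125]);G=pfr(1.2,38)
s=manip.sense();print("peg frame mm",G.T@(s["tcp_pos"]-O)*1000,"force",G.T@s["force"],s["finger_gap"]*85.4,s["gripper_force"])
rel(O+G@[.010,0,.007],tool_for(G))
E
python3 sp.py;python3 - <<'E'
from h import *
s=grab("side");
cv2.imwrite("pics/m7.png",crop(s,290,160,75,75,8))
E
```

```text
peg frame mm [ 8.8896  1.7001 94.2584] force [-0.2045  0.0121  0.4516] 84.27312117610082 0.0
now 13.4667 [ 0.5825 -0.1226  0.1938] | shift cm [-0.2112 -0.1553  8.7243] turn deg [-0.0978 -0.6588  0.0521] dist 0.08728198731976411
```

View pics/m7.png

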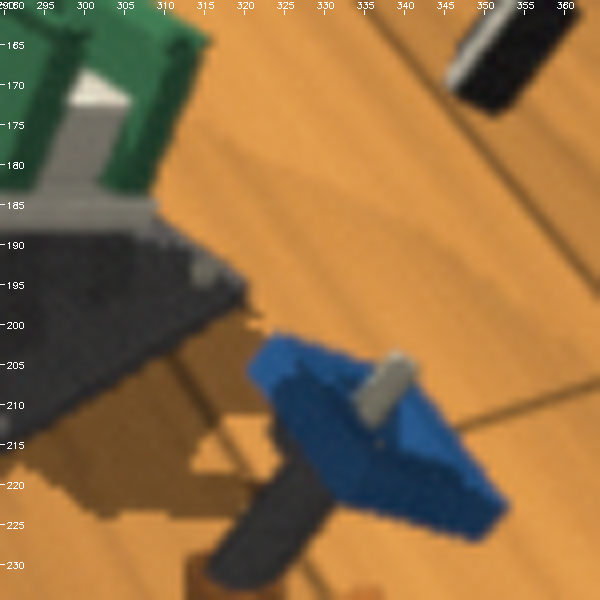

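The frame's corners, near (324,201) and (320,206) and far (350,227) and (353,222), agree with the first measurement within 0.7 px. The open finger is in line above it, so I descend.

carry_out(
  targets=[
    [[-0.2, -0.1, 1.2, 0, -0.6, 0, 8.54], [-0.2, -0.1, 2.6, 0, -0.6, 0, 8.54], [-0.2, -0.1, 4, 0, -0.6, 0, 8.54], [-0.2, -0.1, 5, 0, -0.6, 0, 8.54], [-0.2, -0.1, 5.5, 0, -0.6, 0, 8.54], [-0.2, -0.1, 5.5, 0, -0.6, 0, 8.54], [-0.2, -0.1, 5.5, 0, -0.6, 0, 8.54]],
  ],
)

```text
t: 14.1
tcp_pos: [0.5503, -0.1257, 0.1497]
tool_rot: [-0.01, 0.945, -0.004, -0.326]
force: [-0.1, -0.8, -0.4]
finger_gap: 1.001
gripper_force: 0.0
```

```bash
python3 sp.py
```

```text
peg frame mm [10.593  -0.6892 39.6636] force [ 0.1361 -0.8072 -0.3713] 85.52471671885581 0.0
now 14.1 [ 0.5503 -0.1257  0.1497] | shift cm [0.0586 0.0756 3.2662] turn deg [-0.1185 -0.0133 -0.0288] dist 0.03267627111591007
```

carry_out(
  targets=[
    [[0, 0.1, 1, 0, 0, 0, 8.54], [0, 0.1, 2, 0, 0, 0, 8.54], [0, 0.1, 3, 0, 0, 0, 8.54], [0, 0.1, 3.3, 0, 0, 0, 8.54], [0, 0.1, 3.3, 0, 0, 0, 7.5], [0, 0.1, 3.3, 0, 0, 0, 6.8], [0, 0.1, 3.3, 0, 0, 0, 6.3], [0, 0.1, 3.3, 0, 0, 0, 6], [0, 0.1, 3.3, 0, 0, 0, 5.7], [0, 0.1, 3.3, 0, 0, 0, 5.2], [0, 0.1, 3.3, 0, 0, 0, 5]],
  ],
  force=25,
)

```text
t: 15.02
tcp_pos: [0.5301, -0.1257, 0.1238]
tool_rot: [-0.01, 0.946, -0.004, -0.325]
force: [1.2, 0.6, 1.7]
finger_gap: 0.652
gripper_force: 26.6
```

```bash
python3 sp.py
```

```text
peg frame mm [10.6129 -0.3124  6.7985] force [-0.0774  0.5377  2.0579] 55.71779832355971 26.61726415157318
now 15.0167 [ 0.5301 -0.1257  0.1238] | shift cm [ 0.0613  0.0311 -0.0202] turn deg [-0.0931  0.0289 -0.0801] dist 0.0007168731336822015
```

carry_out(
  targets=[
    [[0.1, 0, -0.1, 0, 0, 0, 5], [0.3, 0, -0.3, 0, 0, 0, 5], [0.5, 0, -0.6, 0, 0, 0, 5], [0.6, 0, -1.1, 0, 0, 0, 5], [0.6, 0, -1.7, 0, 0, 0, 5], [0.6, 0, -2.5, 0, 0, 0, 5], [0.6, 0, -3.5, 0, 0, 0, 5], [0.6, 0, -4.5, 0, 0, 0, 5], [0.6, 0, -6, 0, 0, 0, 5], [0.6, 0, -7.5, 0, 0, 0, 5], [0.6, 0, -9, 0, 0, 0, 5], [0.6, 0, -10, 0, 0, 0, 5]],
  ],
  force=35,
)

```text
t: 16.02
tcp_pos: [0.5881, -0.1244, 0.2077]
tool_rot: [-0.01, 0.946, -0.005, -0.325]
force: [0.2, -0.4, -1.4]
finger_gap: 0.645
gripper_force: 37.4
```

```bash
python3 sp.py
python3 - <<'E'
from st import *
rel(P0+F0@[0,0,.10],tool_for(F0))
E
```

```text
peg frame mm [  4.7448  -0.217  108.6437] force [ 1.0223 -0.3995 -0.9539] 55.11840139680265 37.38582193851471
now 16.0167 [ 0.5881 -0.1244  0.2077] | shift cm [-0.5041  0.0454 10.1654] turn deg [-0.1289  0.1203 -0.0883] dist 0.10177965781316581
now 16.0167 [ 0.5881 -0.1244  0.2077] | shift cm [-0.0564 23.3807  5.7147] turn deg [  9.8681  -7.8398 -14.9404] dist 0.24068996857316288
```

carry_out(
  targets=[
    [[0, 1.5, 0, 0.6, -0.5, -1, 5], [0, 4, 0.2, 1.7, -1.3, -2.6, 5], [0, 7, 0.6, 3, -2.4, -4.5, 5], [0, 10, 1.2, 4.2, -3.4, -6.4, 5], [0, 13, 2, 5.5, -4.4, -8.3, 5], [0, 16, 3, 6.8, -5.4, -10.3, 5], [0, 19, 4, 8, -6.4, -12.1, 5], [0, 21.5, 5, 9.1, -7.2, -13.8, 5], [0, 23, 5.5, 9.7, -7.8, -14.8, 5], [0, 23.4, 5.7, 9.9, -7.8, -14.9, 5], [0, 23.4, 5.7, 9.9, -7.8, -14.9, 5], [0, 23.4, 5.7, 9.9, -7.8, -14.9, 5]],
  ],
)

```text
t: 17.02
tcp_pos: [0.547, 0.1079, 0.1608]
tool_rot: [-0.16, 0.952, -0.043, -0.257]
force: [0.6, 0.3, -1.6]
finger_gap: 0.646
gripper_force: 37.4
```

Run:
```python
from st import *
s=grab("side");st=manip.sense()
rep();rel(P0+F0@[0,0,.075],tool_for(F0))
Rc=R.from_quat(st["tool_rot"]).as_matrix();c=st["tcp_pos"]
K=[[a,b,z] for a in(1,-1) for b in(1,-1) for z in (1,-1)]
print(np.c_[K,proj("side",np.array([c+Rc@[a*.028,b*.028,z*.007] for a,b,z in K]))])
cv2.imwrite("pics/m8.png",crop(s,265,125,66,66,9))
# blue-mask extreme points
h=cv2.cvtColor(s,cv2.COLOR_BGR2HSV)[125:191,265:331];m=((h[...,0]>95)&(h[...,0]<125)&(h[...,1]>120)&(h[...,2]>40)).astype(np.uint8)
n,l,stt,ce=cv2.connectedComponentsWithStats(m);k=1+np.argmax(stt[1:,4]);cs=cv2.findContours((l==k).astype(np.uint8),0,1)[0][0]
print((cv2.approxPolyDP(cv2.convexHull(cs),.9,True)[:,0]+[265,125]).tolist(),stt[k])
```

```text
t 17.0667 pocket xyz mm [-0.9221 -0.5983 98.5769] force pocket [-0.1186 -0.1489 -0.9212] torque [ 0.008  -0.342  -0.0089] gap 55.23540788730084 gf 37.36216485500336
now 17.0667 [0.5473 0.1074 0.1608] | shift cm [-0.0982  0.0578  2.3575] turn deg [ 0.0539 -0.1475 -0.1013] dist 0.02360247764176789
[[  1.       1.       1.     286.953  139.2428]
 [  1.       1.      -1.     288.893  134.0875]
 [  1.      -1.       1.     301.736  148.585 ]
 [  1.      -1.      -1.     303.817  143.3035]
 [ -1.       1.       1.     301.5808 141.5235]
 [ -1.       1.      -1.     303.4996 136.6178]
 [ -1.      -1.       1.     316.127  150.4905]
 [ -1.      -1.      -1.     318.1782 145.4705]]
[[289, 136], [296, 136], [307, 141], [308, 143], [306, 148], [302, 148], [291, 142], [288, 139]] [ 23  11  21  13 160]
```

View pics/m8.png

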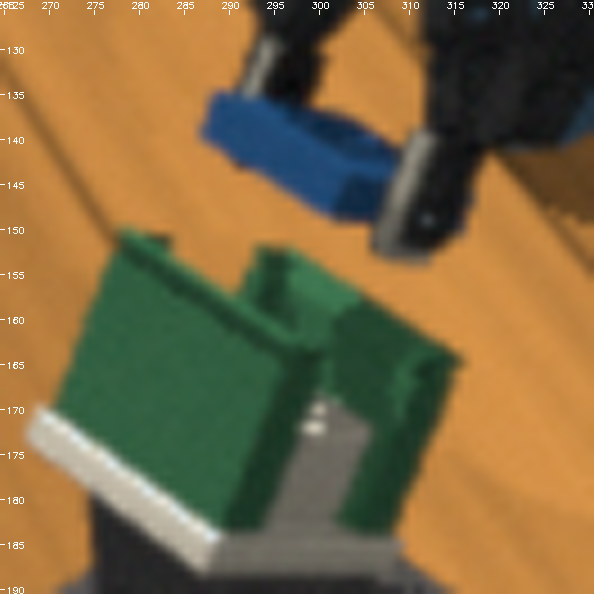

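The picture shows the spacer gripped squarely with lower corners at (287.0,139.5) and (301.7,148.4), about 1 mm nearer the robot than the tool axis. The empty pocket mouth is below, so I shift about 1 mm down-slope and insert.

carry_out(
  targets=[
    [[-0.1, 0, 0.5, 0, 0, 0, 5], [-0.2, 0, 1, 0, 0, 0, 5], [-0.2, 0, 1.6, 0, 0, 0, 5], [-0.2, 0, 2.2, 0, 0, 0, 5], [-0.2, 0, 2.7, 0, 0, 0, 5], [-0.2, 0, 3.1, 0, 0, 0, 5], [-0.2, 0, 3.4, 0, 0, 0, 5], [-0.2, 0, 3.7, 0, 0, 0, 5], [-0.2, 0, 3.9, 0, 0, 0, 5], [-0.2, 0, 3.9, 0, 0, 0, 5]],
  ],
)

```text
t: 17.9
tcp_pos: [0.5292, 0.103, 0.1256]
tool_rot: [-0.16, 0.952, -0.043, -0.257]
force: [0.3, 0.4, -1.1]
finger_gap: 0.649
gripper_force: 37.4
```

```bash
python3 st.py
```

```text
t 17.9 pocket xyz mm [ 0.5895  1.1632 58.7409] force pocket [ 0.8655  0.251  -0.7194] torque [-0.0173 -0.3757  0.0086] gap 55.436187193356965 gf 37.3801463842392
now 17.9 [0.5292 0.103  0.1256] | shift cm [ 0.0468 -0.1203  3.0742] turn deg [ 0.0746 -0.2271  0.009 ] dist 0.03076859193577031
```

carry_out(
  targets=[
    [[0, -0.1, 0, 0, 0, 0, 5], [0, -0.1, 0.2, 0, 0, 0, 5], [0, -0.1, 0.4, 0, -0.2, 0, 5], [0, -0.1, 0.6, 0, -0.2, 0, 5], [0, -0.1, 0.8, 0, -0.2, 0, 5], [0, -0.1, 1, 0, -0.2, 0, 5]],
  ],
)

```text
t: 18.4
tcp_pos: [0.5249, 0.1004, 0.1171]
tool_rot: [-0.16, 0.953, -0.042, -0.255]
force: [-0.2, -1.0, -0.4]
finger_gap: 0.648
gripper_force: 37.4
```

```bash
python3 st.py
```

```text
t 18.4 pocket xyz mm [ 0.6394  0.0788 48.9319] force pocket [-0.2216 -0.9045 -0.5697] torque [ 0.0261 -0.382   0.0169] gap 55.3664818938043 gf 37.37571179866791
now 18.4 [0.5249 0.1004 0.1171] | shift cm [ 0.0642 -0.0104  2.0932] turn deg [0.0699 0.0067 0.0012] dist 0.02094176400805008
```

In the straight section with no contact force. I continue down toward 35.

carry_out(
  targets=[
    [[0, 0, 0.25, 0, 0, 0, 5], [0, 0, 0.5, 0, 0, 0, 5], [0, 0, 0.75, 0, 0, 0, 5], [0, 0, 0.95, 0, 0, 0, 5], [0, 0, 1.1, 0, 0, 0, 5], [0, 0, 1.2, 0, 0, 0, 5], [0, 0, 1.25, 0, 0, 0, 5]],
  ],
)

```text
t: 18.98
tcp_pos: [0.5199, 0.0985, 0.1069]
tool_rot: [-0.16, 0.953, -0.042, -0.254]
force: [2.2, -0.3, 3.9]
finger_gap: 0.649
gripper_force: 38.8
```

```bash
python3 st.py
```

```text
t 18.9833 pocket xyz mm [ 1.1263 -0.0563 37.438 ] force pocket [-0.2304 -0.9547  4.3486] torque [ 0.0402 -0.332  -0.0383] gap 55.43922523949802 gf 38.792224153876305
now 18.9833 [0.5199 0.0985 0.1069] | shift cm [0.1146 0.0048 0.9436] turn deg [ 0.0504  0.118  -0.0142] dist 0.009505091648633597
```

carry_out(
  targets=[
    [[0, 0, 0.05, 0, 0, 0, 5], [0, 0, 0.1, 0, 0, 0, 5], [0, 0, 0.15, 0, 0, 0, 5], [0, 0, 0.15, 0, 0, 0, 5]],
  ],
)

```text
t: 19.32
tcp_pos: [0.5192, 0.0982, 0.1054]
tool_rot: [-0.16, 0.953, -0.042, -0.254]
force: [3.1, 2.1, 5.6]
finger_gap: 0.65
gripper_force: 39.3
```

```bash
python3 st.py
```

```text
t 19.3167 pocket xyz mm [ 1.152  -0.0641 35.8206] force pocket [0.3222 0.9531 6.6205] torque [ 0.0568 -0.3355  0.0004] gap 55.500587502670065 gf 39.252725914120674
now 19.3167 [0.5192 0.0982 0.1054] | shift cm [0.1168 0.0058 0.7818] turn deg [ 0.0467  0.1154 -0.0112] dist 0.007905229434107219
```

carry_out(
  targets=[
    [[0, 0, 0.05, 0, 0, 0, 5], [0, 0, 0.1, 0, 0, 0, 5], [0, 0, 0.15, 0, 0, 0, 5], [0, 0, 0.15, 0, 0, 0, 5]],
  ],
)

```text
t: 19.65
tcp_pos: [0.5191, 0.0982, 0.1053]
tool_rot: [-0.16, 0.953, -0.043, -0.254]
force: [2.6, 3.1, 10.1]
finger_gap: 0.646
gripper_force: 39.8
```

```bash
python3 st.py
```

```text
t 19.65 pocket xyz mm [ 1.1714 -0.0837 35.6768] force pocket [-2.0306  2.0338 10.4825] torque [ 0.0156 -0.09   -0.0047] gap 55.18955813039402 gf 39.83995132148266
now 19.65 [0.5191 0.0982 0.1053] | shift cm [0.1197 0.008  0.7673] turn deg [ 0.0247  0.1878 -0.0202] dist 0.007766091964337925
```

carry_out(
  targets=[
    [[0, 0, -0.1, 0, 0, 0, 5], [0, 0, -0.1, 0, 0, 0, 5.8], [0, 0, -0.1, 0, 0, 0, 6.4], [0, 0, -0.1, 0, 0, 0, 7], [0, 0, -0.1, 0, 0, 0, 7.4], [0, 0, -0.1, 0, 0, 0, 7.4], [0, 0, -0.1, 0, 0, 0, 7.4], [0, 0, -2, 0, 0, 0, 7.4], [0, 0, -4, 0, 0, 0, 7.4], [0, 0, -7, 0, 0, 0, 7.4], [0, 0, -10, 0, 0, 0, 7.4], [0, 0, -13, 0, 0, 0, 7.4]],
  ],
)

```text
t: 20.65
tcp_pos: [0.5793, 0.1191, 0.2174]
tool_rot: [-0.16, 0.952, -0.042, -0.256]
force: [0.8, 0.1, -0.7]
finger_gap: 0.865
gripper_force: 0.0
```

Run:
```python
from st import *
rep()
t=grab("top");s=grab("side");cv2.imwrite("pics/t9.png",t);cv2.imwrite("pics/s9.png",s)
h=cv2.cvtColor(s,cv2.COLOR_BGR2HSV);m=((h[...,0]>95)&(h[...,0]<125)&(h[...,1]>120)&(h[...,2]>40))
m[:140]=0;m[195:]=0;m[:,:265]=0;m[:,320:]=0;v,u=np.nonzero(m);print("blue in slot",len(u),u.min() if len(u) else 0,u.max() if len(u) else 0,v.min(),v.max())
# expected visible -y face of the spacer in the slot, home and 7 mm higher
for dz in(0,.007):print(proj("side",np.array([P0+F0@[a*.0195,-.028,z+dz] for a in(-1,1) for z in(.028,.042)]))+[.2,.4])
ht=cv2.cvtColor(t,cv2.COLOR_BGR2HSV)
rel([.473,.340,.20],down(109))
```

```text
t 20.65 pocket xyz mm [  0.3049   0.0362 164.5669] force pocket [ 1.0558 -0.1789 -0.2558] torque [-0.0217 -0.2508  0.0045] gap 73.85151439136924 gf 0.0
blue in slot 63 294 307 159 172
[[295.211  172.3662]
 [297.1821 167.3618]
 [305.2929 172.8635]
 [307.2472 168.0254]]
[[296.1942 169.8701]
 [298.1749 164.8409]
 [306.2677 170.4502]
 [308.2313 165.589 ]]
now 20.75 [0.5834 0.1196 0.2205] | shift cm [ 1.8236 24.4416  3.3269] turn deg [ -0.1354 -29.3572   0.0646] dist 0.24734268180439012
```

carry_out(
  targets=[
    [[0.1, 2.2, 0.3, 0, -2.5, 0, 7.4], [0.3, 5, 0.6, 0, -6, 0, 8], [0.5, 8, 1, 0, -10, 0, 8.54], [0.7, 11, 1.4, 0, -14, 0, 8.54], [1, 14, 1.8, 0, -18, 0, 8.54], [1.2, 17, 2.2, 0, -22, 0, 8.54], [1.4, 20, 2.6, 0, -26, 0, 8.54], [1.6, 22.5, 3, 0, -29, 0, 8.54], [1.8, 24, 3.3, 0, -29.4, 0, 8.54], [1.8, 24.4, 3.3, 0, -29.4, 0, 8.54], [1.8, 24.4, 3.3, 0, -29.4, 0, 8.54]],
  ],
)

```text
t: 21.67
tcp_pos: [0.468, 0.3396, 0.1965]
tool_rot: [-0.167, 0.986, -0.001, -0.006]
force: [0.2, 0.3, 0.2]
finger_gap: 0.997
gripper_force: 0.0
```

Run:
```python
from h import *
rel([.472,.340,.018],down(109));print(manip.sense()["q"])
```

```text
now 21.6667 [0.468  0.3396 0.1965] | shift cm [-0.6023 -0.1086 17.8483] turn deg [ 0.0392 -0.677   0.193 ] dist 0.17858772235909506
[ 0.4337  0.5359  1.5978  0.0022  1.0195 -1.4732]
```

carry_out(
  targets=[
    [[-0.3, -0.1, 3.5, 0, -0.7, 0, 8.54], [-0.4, -0.1, 7, 0, -0.7, 0, 8.54], [-0.4, -0.1, 10.5, 0, -0.7, 0, 8.54], [-0.4, -0.1, 13.5, 0, -0.7, 0, 8.54], [-0.4, -0.1, 15, 0, -0.7, 0, 8.54], [-0.4, -0.1, 15, 0, -0.7, 0, 8.54], [-0.4, -0.1, 15, 0, -0.7, 0, 8.54]],
  ],
)

```text
t: 22.25
tcp_pos: [0.4724, 0.3379, 0.0459]
tool_rot: [-0.165, 0.986, 0.0, -0.0]
force: [1.0, 0.7, 0.5]
finger_gap: 0.997
gripper_force: 0.0
```

Run:
```python
from h import *
rel([.472,.340,.018],down(109));print(manip.sense()["force"])
```

```text
now 22.25 [0.4724 0.3379 0.0459] | shift cm [-0.0275  0.2075  2.7948] turn deg [ 0.034  -0.0095 -0.0275] dist 0.02802669117411665
[0.9834 0.734  0.4708]
```

carry_out(
  targets=[
    [[0, 0.2, 1.2, 0, 0, 0, 8.54], [0, 0.2, 2.2, 0, 0, 0, 8.54], [0, 0.2, 2.8, 0, 0, 0, 8.54], [0, 0.2, 2.8, 0, 0, 0, 8.54], [0, 0.2, 2.8, 0, 0, 0, 7.4], [0, 0.2, 2.8, 0, 0, 0, 6.8], [0, 0.2, 2.8, 0, 0, 0, 6.3], [0, 0.2, 2.8, 0, 0, 0, 6], [0, 0.2, 2.8, 0, 0, 0, 5.7], [0, 0.2, 2.8, 0, 0, 0, 5.3], [0, 0.2, 2.8, 0, 0, 0, 5.3]],
  ],
  force=20,
)

```text
t: 23.17
tcp_pos: [0.4713, 0.3413, 0.0196]
tool_rot: [-0.166, 0.986, 0.001, 0.001]
force: [-0.4, 0.8, 5.1]
finger_gap: 0.647
gripper_force: 20.8
```

Run:
```python
from h import *
rel([.472,.340,.018],down(109));s=manip.sense();print(s["force"],s["finger_gap"]*85.4,s["gripper_force"])
```

```text
now 23.1667 [0.4713 0.3413 0.0196] | shift cm [-0.0217 -0.1458  0.1636] turn deg [0.0726 0.1556 0.0648] dist 0.0022019469104224802
[-0.4444  0.7659  5.063 ] 55.25106557312162 20.822684168815613
```

carry_out(
  targets=[
    [[0, 0, -0.1, 0, 0, 0, 7.5], [0, 0, -0.1, 0, 0, 0, 8.54], [0, 0, -0.1, 0, 0, 0, 8.54], [0, 0, -2, 0, 0, 0, 8.54], [0, 0, -3.5, 0, 0, 7, 8.54], [0, 0, -3.5, 0, 0, 14, 8.54], [0, 0, -3.5, 0, 0, 21, 8.54], [0, 0, -3.5, 0, 0, 28, 8.54], [0, 0, -3.5, 0, 0, 35, 8.54], [0, 0, -3.5, 0, 0, 42, 8.54], [0, 0, -3.5, 0, 0, 49, 8.54], [0, 0, -3.5, 0, 0, 56, 8.54]],
  ],
)

```text
t: 24.17
tcp_pos: [0.471, 0.3409, 0.0538]
tool_rot: [0.32, 0.948, 0.001, 0.0]
force: [-0.7, -0.7, 0.4]
finger_gap: 0.999
gripper_force: 0.0
```

carry_out(
  targets=[
    [[0, 0, 0, 0, 0, 7, 8.54], [0, 0, 0, 0, 0, 14, 8.54], [0, 0, 0, 0, 0, 21, 8.54], [0, 0, 0, 0, 0, 28, 8.54], [0, 0, 0, 0, 0, 34, 8.54], [0, 0, 0, 0, 0, 34, 8.54], [0, 0, 0, 0, 0, 34, 8.54]],
  ],
)

```text
t: 24.75
tcp_pos: [0.471, 0.3409, 0.0538]
tool_rot: [0.579, 0.815, 0.001, 0.0]
force: [0.1, 0.2, -0.3]
finger_gap: 1.004
gripper_force: 0.0
```

Run:
```python
from h import *
rel([.4713,.3413,.018],down(19))
```

```text
now 24.75 [0.471  0.3409 0.0538] | shift cm [0.0205 0.0341 3.5846] turn deg [ 0.0911 -0.0579  0.2188] dist 0.03584784696563239
```

carry_out(
  targets=[
    [[0, 0, 1.5, 0, 0, 0, 8.54], [0, 0, 2.8, 0, 0, 0, 8.54], [0, 0, 3.6, 0, 0, 0, 8.54], [0, 0, 3.6, 0, 0, 0, 8.54], [0, 0, 3.6, 0, 0, 0, 7.4], [0, 0, 3.6, 0, 0, 0, 6.8], [0, 0, 3.6, 0, 0, 0, 6.3], [0, 0, 3.6, 0, 0, 0, 6], [0, 0, 3.6, 0, 0, 0, 5.7], [0, 0, 3.6, 0, 0, 0, 5.2], [0, 0, 3.6, 0, 0, 0, 5], [0, 0, 3.6, 0, 0, 0, 5]],
  ],
  force=60,
)

```text
t: 25.75
tcp_pos: [0.4718, 0.3414, 0.0192]
tool_rot: [0.58, 0.814, 0.002, 0.001]
force: [-0.5, -0.8, 5.0]
finger_gap: 0.625
gripper_force: 61.9
```

Run:
```python
from h import *
s=manip.sense();print(s["force"],s["finger_gap"]*85.4,s["gripper_force"],s["q"])
rel([.555,.11,.24],tool_for(pfr(19.1,30)))
```

```text
[-0.4743 -0.8326  5.0199] 53.35481717081888 61.853846311569214 [0.4342 0.8121 1.6858 0.0014 0.6397 0.1002]
now 25.75 [0.4718 0.3414 0.0192] | shift cm [-24.5599   0.386  -22.1039] turn deg [ 23.7462  23.6288 -87.7249] dist 0.3304418625254627
```

carry_out(
  targets=[
    [[0, 0, -0.7, 0, 0, 0, 5], [0, 0, -2, 0, 0, 0, 5], [0, 0, -4.5, 0.5, 0.5, -2, 5], [0, 0, -7.5, 1.5, 1.5, -5.6, 5], [-1, 0, -10.5, 2.9, 2.9, -10.8, 5], [-2.5, 0, -13.5, 4.3, 4.3, -16, 5], [-4.5, 0, -16, 5.7, 5.7, -21.2, 5], [-7, 0.1, -18, 7.1, 7.1, -26.4, 5], [-9.5, 0.1, -20, 8.5, 8.5, -31.6, 5], [-12, 0.2, -21.5, 9.9, 9.9, -36.8, 5], [-14.5, 0.2, -22, 11.3, 11.3, -42, 5], [-17, 0.2, -22, 12.7, 12.7, -47, 5]],
  ],
)

```text
t: 26.75
tcp_pos: [0.5293, 0.1795, 0.2407]
tool_rot: [0.2, 0.968, -0.023, -0.148]
force: [0.4, 0.2, -4.0]
finger_gap: 0.621
gripper_force: 64.0
```

Run:
```python
from st import *
rep();rel(P0+F0@[0,0,.13],tool_for(F0))
```

```text
t 26.75 pocket xyz mm [-35.1876  73.4322 171.0047] force pocket [ 2.4103  0.0778 -3.2771] torque [-0.1131 -0.2955 -0.051 ] gap 53.05527523154893 gf 64.04662370681763
now 26.75 [0.5293 0.1795 0.2407] | shift cm [-7.0022 -4.2555  3.9972] turn deg [ 11.0146  11.0723 -40.4849] dist 0.09116925792726181
```

carry_out(
  targets=[
    [[-1.2, -0.7, 0.3, 1.4, 1.4, -5.2, 5], [-2.4, -1.4, 0.6, 2.8, 2.8, -10.4, 5], [-3.6, -2.2, 1.2, 4.2, 4.2, -15.6, 5], [-4.8, -2.9, 1.8, 5.6, 5.6, -20.8, 5], [-5.8, -3.6, 2.5, 7, 7, -26, 5], [-6.6, -4, 3, 8.4, 8.4, -31.2, 5], [-7, -4.2, 3.5, 9.8, 9.8, -36, 5], [-7, -4.3, 3.9, 11, 11, -40.5, 5], [-7, -4.3, 4, 11, 11.1, -40.5, 5], [-7, -4.3, 4, 11, 11.1, -40.5, 5], [-7, -4.3, 4, 11, 11.1, -40.5, 5]],
  ],
)

```text
t: 27.67
tcp_pos: [0.561, 0.1141, 0.1852]
tool_rot: [-0.157, 0.953, -0.043, -0.257]
force: [0.4, 0.8, -2.9]
finger_gap: 0.627
gripper_force: 64.1
```

Run:
```python
from st import *
rep();rel(P0+F0@[0,0,.085],tool_for(F0))
```

```text
t 27.6667 pocket xyz mm [ -0.0499   1.2736 127.2326] force pocket [ 2.0119  0.6472 -2.1632] torque [ 0.0087 -0.5319  0.016 ] gap 53.56889815764859 gf 64.05307531356812
now 27.6667 [0.561  0.1141 0.1852] | shift cm [-0.0188 -0.1379  4.2229] turn deg [ 0.1432 -0.1776 -0.2889] dist 0.04225181428526684
```

carry_out(
  targets=[
    [[0, -0.1, 0.8, 0, -0.2, -0.2, 5], [0, -0.1, 1.7, 0.1, -0.2, -0.3, 5], [0, -0.1, 2.7, 0.1, -0.2, -0.3, 5], [0, -0.1, 3.6, 0.1, -0.2, -0.3, 5], [0, -0.1, 4.2, 0.1, -0.2, -0.3, 5], [0, -0.1, 4.2, 0.1, -0.2, -0.3, 5], [0, -0.1, 4.2, 0.1, -0.2, -0.3, 5]],
  ],
)

```text
t: 28.25
tcp_pos: [0.5409, 0.1061, 0.148]
tool_rot: [-0.161, 0.952, -0.042, -0.256]
force: [0.4, 1.1, -2.6]
finger_gap: 0.623
gripper_force: 64.1
```

Run:
```python
from st import *
rep();rel(P0+F0@[0.0003,0,.068],tool_for(F0))
```

```text
t 28.25 pocket xyz mm [-0.1138  0.2543 84.2145] force pocket [ 1.8902  0.9572 -1.8607] torque [ 0.0063 -0.4869 -0.0161] gap 53.18285160985628 gf 64.05305027961731
now 28.25 [0.5409 0.1061 0.148 ] | shift cm [-0.0443 -0.027   1.6213] turn deg [ 0.0519 -0.1048  0.0975] dist 0.01622177933193085
```

carry_out(
  targets=[
    [[0, 0, 0.3, 0, 0, 0, 5], [0, 0, 0.6, 0, 0, 0, 5], [0, 0, 0.9, 0, 0, 0, 5], [0, 0, 1.2, 0, 0, 0, 5], [0, 0, 1.5, 0, 0, 0, 5], [0, 0, 1.7, 0, 0, 0, 5], [0, 0, 1.8, 0, 0, 0, 5]],
  ],
)

```text
t: 28.83
tcp_pos: [0.5325, 0.1032, 0.1326]
tool_rot: [-0.161, 0.952, -0.042, -0.256]
force: [0.2, -0.2, -2.6]
finger_gap: 0.623
gripper_force: 64.1
```

```bash
python3 st.py
```

```text
t 28.8333 pocket xyz mm [-0.1409  0.2887 66.3796] force pocket [ 1.3903 -0.2525 -2.1614] torque [-0.032  -0.5582  0.0521] gap 53.23962134633197 gf 64.05183792114258
now 28.8333 [0.5325 0.1032 0.1326] | shift cm [-0.019  -0.0316  3.8379] turn deg [ 0.0398 -0.0748  0.1031] dist 0.038380907498180884
```

In the straight section, free. I go down about 5 mm to seat.

carry_out(
  targets=[
    [[0, 0, 0.1, 0, 0, 0, 5], [0, 0, 0.2, 0, 0, 0, 5], [0, 0, 0.3, 0, 0, 0, 5], [0, 0, 0.4, 0, 0, 0, 5], [0, 0, 0.45, 0, 0, 0, 5], [0, 0, 0.5, 0, 0, 0, 5], [0, 0, 0.5, 0, 0, 0, 5]],
  ],
)

```text
t: 29.42
tcp_pos: [0.5305, 0.1024, 0.1286]
tool_rot: [-0.161, 0.952, -0.043, -0.256]
force: [0.3, -0.5, -2.8]
finger_gap: 0.623
gripper_force: 64.2
```

```bash
python3 st.py
```

```text
t 29.4167 pocket xyz mm [ 0.0164  0.2122 61.8464] force pocket [ 1.4797 -0.5296 -2.3459] torque [-0.0205 -0.4981  0.0264] gap 53.19157855285889 gf 64.15730237960815
now 29.4167 [0.5305 0.1024 0.1286] | shift cm [-0.0002 -0.023   3.3846] turn deg [ 0.0296 -0.0324  0.0979] dist 0.03384711843088571
```

carry_out(
  targets=[
    [[0, 0, 0.05, 0, 0, 0, 5], [0, 0, 0.1, 0, 0, 0, 5], [0, 0, 0.15, 0, 0, 0, 5], [0, 0, 0.2, 0, 0, 0, 5], [0, 0, 0.2, 0, 0, 0, 5]],
  ],
)

```text
t: 29.83
tcp_pos: [0.5304, 0.1024, 0.1284]
tool_rot: [-0.161, 0.953, -0.042, -0.255]
force: [2.1, 1.6, 5.1]
finger_gap: 0.625
gripper_force: 65.0
```

```bash
python3 st.py
```

```text
t 29.8333 pocket xyz mm [ 0.0733  0.1885 61.6766] force pocket [-0.3754  0.7822  5.7   ] torque [ 0.2967 -0.079  -0.0326] gap 53.39570915730264 gf 65.0432538986206
now 29.8333 [0.5304 0.1024 0.1284] | shift cm [ 0.0125 -0.0202  3.3676] turn deg [0.0239 0.0882 0.0786] dist 0.033677188464616474
```

carry_out(
  targets=[
    [[0, 0, -0.15, 0, 0, 0, 5], [0, 0, -0.15, 0, 0, 0, 5.8], [0, 0, -0.15, 0, 0, 0, 6.4], [0, 0, -0.15, 0, 0, 0, 7], [0, 0, -0.15, 0, 0, 0, 7.4], [0, 0, -0.15, 0, 0, 0, 7.4], [0, 0, -0.15, 0, 0, 0, 7.4], [0, 0, -1.2, 0, 0, 0, 7.4], [0, 0, -2.5, 0, 0, 0, 7.4], [0, 0, -4, 0, 0, 0, 7.4], [0, 0, -5, 0, 0, 0, 7.4], [0, 0, -5, 0, 0, 0, 7.4]],
  ],
)

```text
t: 30.83
tcp_pos: [0.5552, 0.1105, 0.1718]
tool_rot: [-0.161, 0.953, -0.043, -0.253]
force: [0.6, -0.6, -0.1]
finger_gap: 0.867
gripper_force: 0.0
```

carry_out(
  targets=[
    [[0, 0, 0, 0, 0, 0, 5], [0, 0, 0, 0, 0, 0, 3], [0, 0, 0, 0, 0, 0, 1], [0, 0, 0, 0, 0, 0, 0], [0, 0, 0, 0, 0, 0, 0], [0, 0, 0, 0, 0, 0, 0], [0, 0, 0, 0, 0, 0, 0], [0, 0, 0, 0, 0, 0, 0], [0, 0, 0, 0, 0, 0, 0]],
  ],
  force=20,
)

```text
t: 31.58
tcp_pos: [0.5532, 0.1103, 0.1701]
tool_rot: [-0.161, 0.952, -0.043, -0.256]
force: [0.2, -0.6, -0.2]
finger_gap: -0.002
gripper_force: 0.0
```

Run:
```python
from st import *
rep();rel(P0+F0@[0.0,0,.075],tool_for(F0))
s=grab("side");t=grab("top")
for n,im in(("side",s),("top",t)):
    h=cv2.cvtColor(im,cv2.COLOR_BGR2HSV);c=proj(n,P0+F0@[0,0,.056]);m=(h[...,0]>14)&(h[...,0]<32)&(h[...,1]>110)&(h[...,2]>90)
    v,u=np.nonzero(m);k=np.hypot(u-c[0],v-c[1])<14;print(n,"disc top expected",c,"yellow px",k.sum(),u[k].mean(),v[k].mean(),u[k].min(),u[k].max(),v[k].min(),v[k].max())
    print(proj(n,np.array([P0+F0@[.0295*a,.028*b,.056] for a,b in((1,0),(-1,0),(0,1),(0,-1))])))
```

```text
t 31.5833 pocket xyz mm [  0.0409   0.2045 109.8264] force pocket [ 0.1257 -0.6207 -0.1981] torque [ 0.0526 -0.2456 -0.0372] gap -0.1422006482807372 gf 0.0
now 31.5833 [0.5532 0.1103 0.1701] | shift cm [ 0.002  -0.0222  3.4826] turn deg [ 0.0286 -0.0352  0.1   ] dist 0.03482704448825147
side disc top expected [296.7923 157.5497] yellow px 334 298.1976047904192 153.35029940119762 284 310 144 167
[[304.2649 158.2713]
 [288.9367 156.7904]
 [289.7316 152.9168]
 [304.0805 162.3313]]
top disc top expected [272.0555 197.9757] yellow px 254 272.5511811023622 198.09055118110237 262 282 189 206
[[269.627  189.9325]
 [274.5454 206.2247]
 [262.2722 201.2386]
 [281.816  194.72  ]]
```

carry_out(
  targets=[
    [[0, 0, 0.6, 0, 0, 0, 0], [0, 0, 1.2, 0, 0, 0, 0], [0, 0, 1.8, 0, 0, 0, 0], [0, 0, 2.4, 0, 0, 0, 0], [0, 0, 2.8, 0, 0, 0, 0], [0, 0, 3.1, 0, 0, 0, 0], [0, 0, 3.2, 0, 0, 0, 0], [0, 0, 3.2, 0, 0, 0, 0]],
  ],
)

```text
t: 32.35
tcp_pos: [0.5378, 0.105, 0.1421]
tool_rot: [-0.161, 0.952, -0.042, -0.256]
force: [0.4, -0.3, -0.4]
finger_gap: -0.005
gripper_force: 0.0
```

```bash
python3 st.py
```

```text
t 32.35 pocket xyz mm [-0.0674  0.2352 77.4866] force pocket [ 0.4544 -0.3789 -0.2262] torque [-0.0237 -0.2251 -0.0054] gap -0.4319289014743847 gf 0.0
now 32.35 [0.5378 0.105  0.1421] | shift cm [-0.0129 -0.0268  4.9486] turn deg [ 0.0379 -0.0713  0.1026] dist 0.0494871844226171
```

carry_out(
  targets=[
    [[0, 0, 0.05, 0, 0, 0, 0], [0, 0, 0.1, 0, 0, 0, 0], [0, 0, 0.15, 0, 0, 0, 0], [0, 0, 0.2, 0, 0, 0, 0], [0, 0, 0.25, 0, 0, 0, 0], [0, 0, 0.25, 0, 0, 0, 0]],
  ],
)

```text
t: 32.85
tcp_pos: [0.5369, 0.1047, 0.1404]
tool_rot: [-0.161, 0.952, -0.043, -0.255]
force: [-0.1, 0.0, -0.0]
finger_gap: -0.002
gripper_force: 0.0
```

```bash
python3 st.py
```

```text
t 32.85 pocket xyz mm [ 0.0505  0.211  75.4925] force pocket [-0.0838  0.0382 -0.0715] torque [-0.0417 -0.2492  0.041 ] gap -0.1651543874414785 gf 0.0020962588906860147
now 32.85 [0.5369 0.1047 0.1404] | shift cm [ 0.0036 -0.0228  4.7492] turn deg [ 0.0211 -0.0178  0.1018] dist 0.0474930124281937
```

carry_out(
  targets=[
    [[0, 0, 0.05, 0, 0, 0, 0], [0, 0, 0.1, 0, 0, 0, 0], [0, 0, 0.15, 0, 0, 0, 0], [0, 0, 0.2, 0, 0, 0, 0], [0, 0, 0.2, 0, 0, 0, 0]],
  ],
)

```text
t: 33.27
tcp_pos: [0.5369, 0.1046, 0.1403]
tool_rot: [-0.161, 0.953, -0.043, -0.254]
force: [1.6, 2.1, 8.1]
finger_gap: 0.003
gripper_force: 4.2
```

```bash
python3 st.py
```

```text
t 33.2667 pocket xyz mm [ 0.0281  0.173  75.386 ] force pocket [-2.0941  1.4598  8.1075] torque [ 0.1581  0.1639 -0.0104] gap 0.2507197791273068 gf 4.187169913566322
now 33.2667 [0.5369 0.1046 0.1403] | shift cm [ 0.0105 -0.018   4.7386] turn deg [0.0085 0.0933 0.0759] dist 0.04738630404463262
```

carry_out(
  targets=[
    [[0, 0, 0.1, 0, 0, 0, 0], [0, 0, 0.17, 0, 0, 0, 0], [0, 0, 0.17, 0, 0, 0, 0], [0, 0, 0.17, 0, 0, 0, 0], [0, 0, 0.17, 0, 0, 0, 0], [0, 0, 0.17, 0, 0, 0, 0], [0, 0, 0.17, 0, 0, 0, 0]],
  ],
)

```text
t: 33.85
tcp_pos: [0.5369, 0.1046, 0.1403]
tool_rot: [-0.161, 0.953, -0.043, -0.254]
force: [3.0, 2.5, 14.5]
finger_gap: -0.002
gripper_force: 7.2
```

```bash
python3 st.py
```

```text
t 33.85 pocket xyz mm [ 0.0151  0.1866 75.3578] force pocket [-4.0951  1.3428 14.4324] torque [0.328  0.5296 0.015 ] gap -0.15421319591561972 gf 7.171058150706813
now 33.85 [0.5369 0.1046 0.1403] | shift cm [ 0.0177 -0.0179  4.7358] turn deg [-0.0085  0.196   0.061 ] dist 0.047358172116811634
```

14.4 N held for about 0.4 s. Backing off straight.

carry_out(
  targets=[
    [[0, 0, -0.1, 0, 0, 0, 0], [0, 0, -0.4, 0, 0, 0, 0], [0, 0, -1, 0, 0, 0, 0], [0, 0, -3, 0, 0, 0, 0], [0, 0, -5.5, 0, 0, 0, 0], [0, 0, -8, 0, 0, 0, 0], [0, 0, -10, 0, 0, 0, 0], [0, 0, -10, 0, 0, 0, 0], [0, 0, -10, 0, 0, 0, 0], [0, 0, -10, 0, 0, 0, 0], [0, 0, -10, 0, 0, 0, 0], [0, 0, -10, 0, 0, 0, 0]],
  ],
)

```text
t: 34.85
tcp_pos: [0.5811, 0.1201, 0.2222]
tool_rot: [-0.161, 0.952, -0.042, -0.257]
force: [0.3, -0.6, 0.3]
finger_gap: 0.003
gripper_force: 0.0
```

Run:
```python
from st import *
rep()
t=grab("top");h=cv2.cvtColor(t,cv2.COLOR_BGR2HSV);m=(h[...,0]>14)&(h[...,0]<32)&(h[...,1]>110)&(h[...,2]>90);v,u=np.nonzero(m);k=np.hypot(u-272,v-198)<14;print(u[k].min(),u[k].max(),v[k].min(),v[k].max())
from station import sign_off
print(sign_off())
```

```text
t 34.85 pocket xyz mm [ -0.3511   0.3453 169.804 ] force pocket [-0.0657 -0.7183  0.3123] torque [ 0.0288 -0.2293 -0.0663] gap 0.29205112326470817 gf 0.0
262 282 185 207
the job is handed in; nothing more can be done
None
```

The block, spacer and disc are stacked home in the left-most cradle and released. The disc was pressed with about 14.4 N, and the job was handed in at about 35 s; the hand-in returned no verdict.

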